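Assemble the third funnel on a vacuum filtration manifold

TASK

Assemble the empty place of the vacuum filtration manifold, in this order: seat the steel frit disc flat in the recess of its head, lay the white sealing ring around the frit, stand the steel funnel upright over the ring with its flange resting on it, and only then put the lid on the funnel. Set each part down rather than dropping it; each must end fully home and released. Leave the two funnels already fitted, the stack of Petri dishes and the beaker where they stand.

Things in the scene. Friction and masses are not known exactly. Their poses are not given: they have to be found in the camera images.
- seat (a point): Empty place of the manifold (fixed; three places 150 mm apart on a lying steel tube, which is empty varies): centre of its recess floor, 137 mm above the table. Round steel head 62 mm wide with a recess 47 mm wide, 3 mm deep, open upwards (rim 3 mm above this point). z up, y along the tube. Valve lever below the head, 30 mm off-axis towards the robot.
- frit_center (a point): Frit: loose solid steel disc, 42 mm across, 10 mm thick, edges bevelled 1.5 mm, grey matt face, 70 g, flat on the table; its centre, half-way up; z up. It fits the recess with 2.5 mm of play all round. Seated, its centre is 5 mm above the recess floor and it stands 7 mm proud of the rim, so hold it by the upper part of its edge.
- seal_center (a point): Sealing ring: loose stiff white plastic ring, 62 mm outside, 47 mm inside diameter, 8 mm thick, 30 g, flat on the table; its centre, half-way up; z up. It drops over the seated frit (2.5 mm of play) and rests on the head's rim: its centre is then 7 mm and its top 11 mm above the recess floor.
- funnel_center (a point): Funnel: loose steel tube open at both ends, 95 mm tall, 56 mm outside diameter, 260 g, standing upright; its centre, 47.5 mm above its underside; z up. Foot flange 78 mm wide, 12 mm high, hollowed below 68 mm wide and 6 mm deep to fit over the ring (3 mm of play). Grip the tube. Seated, its underside is 5 mm and this point 52.5 mm above the recess floor.
- lid_knob (a point): Funnel lid: loose aluminium cap, 69 mm across, 90 g, lying knob up. Black round knob 18 mm across; this point is in it on the axis, 20 mm above the cap's lower edge; knob top 30 mm, cap's top face 10 mm above that edge; z up. Hollow below, 63 mm wide, 6 mm deep, to fit over the funnel's mouth (3.5 mm of play). Seated, this point is 61.5 mm above the funnel's centre.
- fitted_b_center (a point): A funnel with its lid already fitted on another place of the manifold (loose, same shape as the one to fit, 78 mm wide, its knob reaches 119 mm above its underside); the centre of its tube, 47.5 mm above its underside. Not to be disturbed.
- fitted_c_center (a point): The other funnel with its lid already fitted on the manifold, the same as fitted_b; the centre of its tube. Not to be disturbed.
- petri_center (a point): Stack of two closed Petri dishes, 90 mm in diameter, 31 mm high, loose on the table among the parts; its centre, half-way up. To be left where it stands.
- beaker_center (a point): Glass beaker, 70 mm in diameter over the rim, 90 mm high, with two thin rods in it that reach 100 mm, loose on the table among the parts; its centre, 45 mm up. To be left where it stands.
Not all that is in view belongs to the job. Several things look just like the part that bears lid_knob: the one meant starts farthest to the robot's left. What is shaped like the part that bears funnel_center but green is not meant.

How it is judged:
By the outcome, as a careful person would: the job done as asked, in the order asked, and still so for the second after the job is handed in, with the robot touching nothing.
It also fails if it takes over 144 s, if anything falls off the work surface, if the arm or the gripper's body presses on something with over 40 N, if the wrist force passes 120 N, or if a joint passes its speed limit or range.

ROBOT

A 6-joint arm with a two-finger parallel gripper is mounted at the origin on the work surface. World frame = base frame: x ahead of the robot, y to its left, z up, the work surface at z = 0. Lengths are in m, angles in rad, forces in N, time in s.
With the tool pointing down it reaches from about 0.35 to 0.975 m from the base axis. Payload 4.9 kg.
Tool frame: the origin (TCP) lies at the very end of the fingers, on their centre line; the grasp point (between the pads) lies 19 mm behind it (grasp_offset is the distance from the TCP to the grasp point, in m); x points along the fingers, y is the direction in which the jaws open and shut, and the axes are right-handed (so a half turn about x gives the same grasp; the last joint's range is limited). The gripper opens to 85 mm and grips with 20 to 120 N. Pads are 22 mm wide; open, the fingers measure 114 mm over their backs; the gripper's body (76 mm by 85 mm) begins 54 mm behind the grasp point. The pads swing forward as they close: fully open they stand 13 mm farther back than shut.
Start: joints at [-1.236, 0.053, 1.613, -0, 1.476, -0.119], TCP at [0.274, -0.562, 0.231] pointing down, gripper open.
Joint ranges: [-3.01, 3.01], [-1.01, 2.22], [0.06, 2.58], [-1.02, 4.17], [0.09, 2.62], [-3.14, 3.14]. Speed limits (rad/s): [2.57, 2.57, 3.14, 3.14, 3.14, 3.14].

INTERFACE

Orientations are given as a rotation vector (axis times angle).
In Python, from station import get_obs, get_image, camera_model, finish_job, grasp_offset gives the robot as it stands.
- The arm moves only by the shell command python3 -m crank 'ROWS' [OPENING] [FORCE]. ROWS is JSON, a list that holds one entry, the list of rows, each a list of 4 numbers: the shift along the world's x, y, z in m, then the turn about the world's z in degrees. In form: [[[dx, dy, dz, turn], ...]]. A call has 1 to 5 rows; each row is the pose to reach, as a shift and turn from the pose commanded when the call began; what a row does not reach only later rows make up. A row lasts 1/12 s, in which the tool goes at most 41.7 mm and 7.16 degrees, less where a joint would pass 70% of its speed; a pose out of reach is approached as far as the arm can. A call with a gripper value outside its range is refused whole. OPENING is the opening, from 0 (shut) to 1 (fully open), set as the call begins (- or left out, the last holds). The fingers move at their own pace and stop on an object; FORCE is the grip in N (left out, the last holds). Time passes only in rows, so rows that repeat a pose let the fingers close. It gives the time, the measured TCP pose, the force and the opening at its end, in the units of the state.
- get_obs(): the state, without advancing time (a new reading comes with each control period).
- get_image(name): name is "scene" or "side" or "wrist"; returns (picture, depth): 400x640x3 uint8, red, green, blue; 400x640 float32, m along the optical axis (not along the pixel's ray), 0 where there is no reading.
- camera_model(name): a dict with "fx", "fy", "cx", "cy" (pixels), "xyz" and "attitude" of the camera in the world. Camera axes: x right, y down, z forward; pixel columns grow to the right and rows downward; lengths in m; the calibration is good to about 2 mm. The wrist camera is an equidistant fisheye: a pixel r from the principal point sees the ray r / f radians off the axis. A picture is of the moment at which its call begins: read the wrist's pose just before it. camera_model takes no time and is no camera call; for the wrist camera it gives the pose at the moment of the call.
- finish_job(): hands the job in, once; it reports no verdict.
The state is a dict: "t": time; "q": joint angles; "dq": joint speeds; "effort": joint torques, N m; "tool_pos": TCP position; "tool_rot": TCP orientation; "contact_force": force on the tool from outside, world axes, zero at the start; "wrist_torque": the same for the moment, N m; "opening": finger opening in m.
Only numpy, scipy, OpenCV 4.12 (cv2) and the standard library are available. Lean on these libraries where they do the work, as an engineer would, in place of code of your own. Each camera call takes 0.05 s, during which the arm holds its last target.

## Working session

There is one attempt and no reset: what is moved stays moved. The work goes in short steps, Python scripts to look and compute and a shell command to move; the robot and the scene stay as the last step left them, time stands still between calls to the robot, and variables do not carry over. Pictures are saved under pics/ and viewed, and the job is handed in when it is done.

```bash
ls; mkdir -p pics; python3 - <<'E'
from station import *
import cv2
print(get_obs(), grasp_offset)
for n in ("scene","side","wrist"):
    m=camera_model(n);print(n,m)
    p,d=get_image(n); cv2.imwrite(f"pics/{n}0.png",p[:,:,::-1])
    import numpy as np; np.savez(f"{n}0.npz",p=p,d=d,**m)
E
```

```text
pics
{'t': 0.0, 'q': array([-1.23599173e+00,  5.33626077e-02,  1.61430528e+00, -1.96048512e-05,
        1.47601948e+00, -1.19001556e-01]), 'dq': array([-0.000294  , -0.00018694, -0.00027895, -0.00072382,  0.00130648,
        0.00026716]), 'effort': array([ 1.01188627e-03, -3.93680227e+01, -3.70177031e+01, -9.69755843e-05,
        7.00879682e-03, -1.17022518e-05]), 'tool_pos': array([ 0.27377826, -0.56114023,  0.23005273]), 'tool_rot': array([ 1.97000192,  0.45699463, -1.9704973 ]), 'contact_force': array([0.24245291, 0.2526105 , 0.12999515]), 'wrist_torque': array([-0.03814382,  0.02892825,  0.00135304]), 'opening': 0.08530701807072802} 0.0187
scene {'fx': 376.44699043659466, 'fy': 376.44699043659466, 'cx': 319.542178028896, 'cy': 201.02702777758492, 'xyz': array([ 0.89589606, -0.58512736,  0.97382875]), 'attitude': array([-2.36694593, -0.65180596,  0.24048558])}
side {'fx': 364.8713680765289, 'fy': 364.8713680765289, 'cx': 322.2306399967255, 'cy': 199.2139427401218, 'xyz': array([0.27726841, 0.56695346, 0.86386681]), 'attitude': array([-0.62454226,  2.74774358, -0.99158812])}
wrist {'fx': 309.70691628693146, 'fy': 309.70691628693146, 'cx': 316.4207802629205, 'cy': 200.71498868391186, 'xyz': array([ 0.33569875, -0.53228375,  0.37216949]), 'attitude': array([ 2.45983631, -1.53649235, -0.21531713])}
```

View pics/scene0.png

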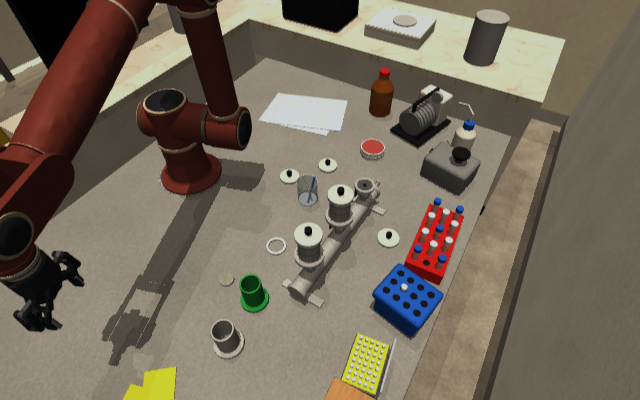

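View pics/side0.png

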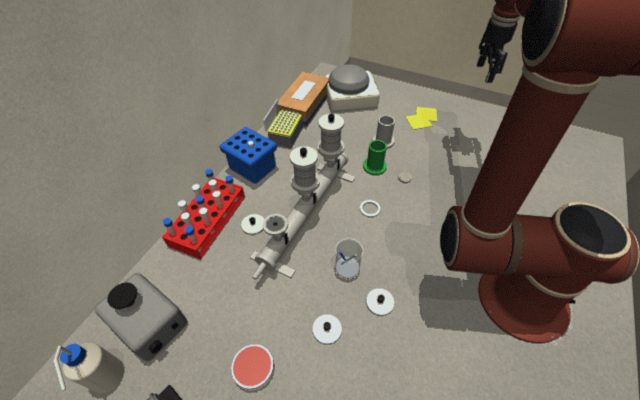

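View pics/wrist0.png

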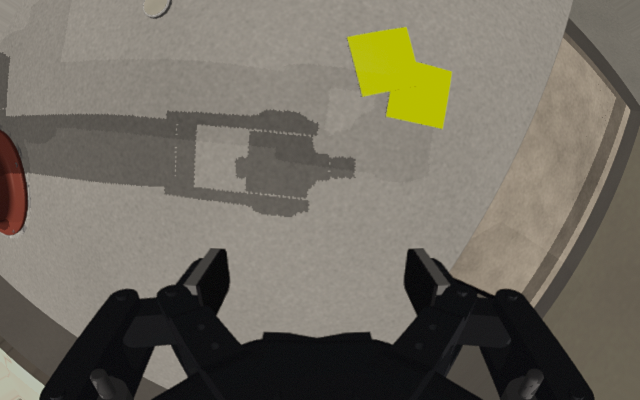

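The empty head is at scene (366,186) and side (276,224), at the far end of the tube. In the scene picture the frit is at (226,280), the ring at (276,246) and the steel funnel at (227,338). The green decoy is at (253,292), the beaker at (308,190) and the Petri dishes at (372,149). The three lids are at (290,176), (328,165) and (388,238). Next I'll build the point clouds.

```bash
cat > h.py <<'E'
import numpy as np, cv2
from scipy.spatial.transform import Rotation as R
def load(n,k=0):
    z=np.load(f"{n}{k}.npz"); return z
def cloud(z,fish=False):
    d=z['d'];v,u=np.mgrid[0:400,0:640].astype(float)
    x=(u-z['cx'])/z['fx'];y=(v-z['cy'])/z['fy']
    if fish:
        r=np.hypot(x,y);s=np.where(r>1e-9,np.tan(np.minimum(r,1.5))/np.maximum(r,1e-9),1);x=x*s;y=y*s
    P=np.stack([x*d,y*d,d],-1)
    W=P@R.from_rotvec(z['attitude']).as_matrix().T+z['xyz']
    W[d<=0]=np.nan
    return W
def circ(xy):
    A=np.c_[2*xy,np.ones(len(xy))];s=np.linalg.lstsq(A,(xy**2).sum(1),rcond=None)[0]
    return s[0],s[1],np.sqrt(s[2]+s[0]**2+s[1]**2)
E
python3 - <<'E'
from h import *
S=cloud(load('scene'));D=cloud(load('side'))
f=lambda a:np.round(a,4)
for n,(u,v) in dict(seat=(366,186),frit=(226,280),ring=(276,246),fun=(227,338),green=(253,292),beak=(308,190),petri=(372,149),l1=(290,176),l2=(328,165),l3=(388,238),fb=(340,190),fc=(308,231)).items(): print('S',n,f(S[v,u]))
for n,(u,v) in dict(seat=(276,224),frit=(405,177),ring=(370,208),fun=(386,130),green=(376,157),beak=(348,260),petri=(253,367),l1=(380,301),l2=(327,328),l3=(252,224),fb=(304,154),fc=(331,119)).items(): print('D',n,f(D[v,u]))
E
```

```text
S seat [0.6226 0.1433 0.1374]
S frit [ 0.3973 -0.2745  0.0061]
S ring [ 0.4495 -0.1021 -0.0028]
S fun [ 0.5427 -0.4188  0.0938]
S green [ 0.5216 -0.2923  0.0891]
S beak [0.4547 0.0802 0.0841]
S petri [0.5242 0.415  0.0307]
S l1 [0.329  0.1578 0.0123]
S l2 [0.4158 0.2767 0.01  ]
S l3 [0.7375 0.0872 0.0182]
S fb [ 0.6117 -0.0094  0.2596]
S fc [ 0.6104 -0.161   0.2617]
D seat [0.6092 0.1441 0.1376]
D frit [ 0.3884 -0.2688  0.0101]
D ring [ 0.4459 -0.1087  0.0015]
D fun [ 0.5025 -0.3869  0.0733]
D green [ 0.4879 -0.252   0.0717]
D beak [0.4255 0.1147 0.0553]
D petri [0.5114 0.4307 0.0294]
D l1 [0.3163 0.171  0.0296]
D l2 [0.404  0.2848 0.0277]
D l3 [0.7235 0.1062 0.0221]
D fb [0.6007 0.0012 0.2535]
D fc [ 0.5981 -0.1491  0.2539]
```

```bash
python3 - <<'E'
from h import *
S=cloud(load('scene'));D=cloud(load('side'))
# table heights & top-view map
for nm,W in (('S',S),('D',D)):
    w=W.reshape(-1,3); m=(w[:,0]>.3)&(w[:,0]<.7)&(abs(w[:,1])<.4)&(abs(w[:,2])<.02)
    print(nm,'table',np.nanmedian(w[m,2]))
p=np.load('scene0.npz')['p'];q=np.load('side0.npz')['p']
H=np.zeros((600,800,3),np.uint8)
for W,c in ((D,q),(S,p)):
    w=W.reshape(-1,3);ok=np.isfinite(w[:,0]);w=w[ok];cc=c.reshape(-1,3)[ok]
    o=np.argsort(w[:,2]);w=w[o];cc=cc[o]
    u=(( .4-w[:,1])/1.0*800).astype(int);v=((1.0-w[:,0])*800).astype(int)
    k=(u>=0)&(u<800)&(v>=0)&(v<600)&(w[:,2]<.35);H[v[k],u[k]]=cc[k]
cv2.imwrite('pics/top.png',H[:,:,::-1])
E
```

```text
S table -0.0017878290303870448
D table 0.00025475772514005346
```

View pics/top.png

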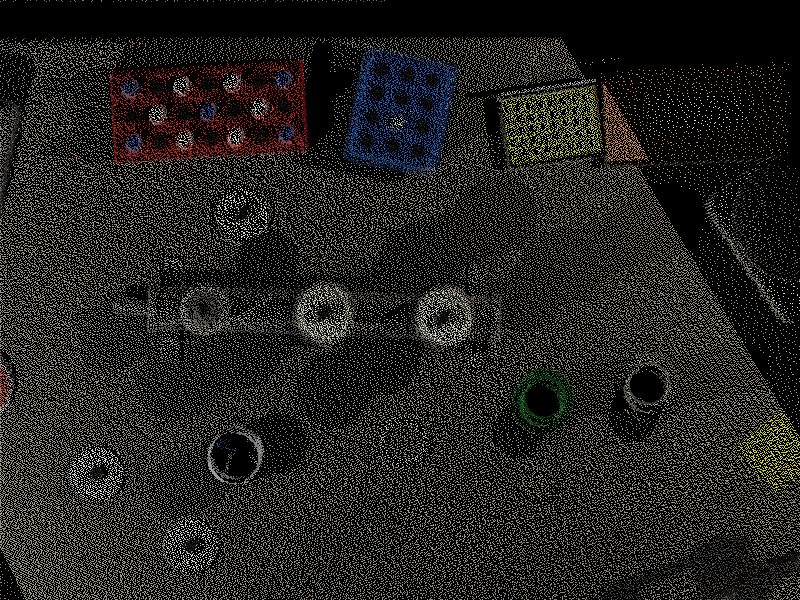

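```bash
cat >> h.py <<'E'
def snap(n,k):
    from station import get_image,camera_model,get_obs
    o=get_obs();m=camera_model(n);p,d=get_image(n)
    np.savez(f"{n}{k}.npz",p=p,d=d,tcp=o['tool_pos'],rot=o['tool_rot'],op=o['opening'],**m)
    cv2.imwrite(f"pics/{n}{k}.png",p[:,:,::-1])
def sel(W,c,r,z0,z1):
    w=W.reshape(-1,3);w=w[np.isfinite(w[:,0])]
    return w[(np.hypot(w[:,0]-c[0],w[:,1]-c[1])<r)&(w[:,2]>z0)&(w[:,2]<z1)]
E
python3 - <<'E'
from h import *
print(R.from_rotvec([1.97000192,0.45699463,-1.9704973]).as_matrix().round(3))
print(R.from_rotvec(load('wrist')['attitude']).as_matrix().round(3))
S=cloud(load('scene'));D=cloud(load('side'))
for nm,W in (('S',S),('D',D)):
  for n,c,r,z0,z1 in (('frit',(.392,-.272),.03,.006,.02),('ring',(.448,-.105),.05,.005,.02),('lid',(.41,.281),.045,.006,.016),('knob',(.41,.281),.02,.024,.04),('fun',(.52,-.405),.06,.088,.11),('rim',(.615,.143),.04,.1375,.15),('fb',(.605,-.005),.05,.236,.25),('fc',(.605,-.155),.05,.236,.25),('petri',(.518,.423),.06,.025,.04)):
    w=sel(W,c,r,z0,z1);
    if len(w)<5: print(nm,n,len(w));continue
    h=cv2.minEnclosingCircle(w[:,:2].astype(np.float32))
    print(nm,n,len(w),w.mean(0).round(4),'enc',np.round(h[0],4),round(h[1],4),'fit',np.round(circ(w[:,:2]),4))
E
python3 -m crank '[[[0.03,0.03,0,-7],[0.05,0.06,0,-14],[0.07,0.09,0,-21],[0.09,0.12,0,-25],[0.1,0.155,0,-25]]]' 1 40
```

```text
[[-0.001  0.438 -0.899]
 [ 0.002 -0.899 -0.438]
 [-1.    -0.002 -0.   ]]
[[ 0.439 -0.864 -0.246]
 [-0.899 -0.422 -0.118]
 [-0.001  0.273 -0.962]]
S frit 133 [ 0.3968 -0.2722  0.0084] enc [ 0.3967 -0.2724] 0.0211 fit [ 0.3963 -0.2724  0.0145]
S ring 74 [ 0.4513 -0.1042  0.0068] enc [ 0.4528 -0.106 ] 0.0309 fit [ 0.4521 -0.1064  0.0273]
S lid 139 [0.4154 0.2758 0.0086] enc [0.4116 0.2775] 0.0356 fit [0.4121 0.2777 0.0258]
S knob 15 [0.413  0.2768 0.0273] enc [0.4132 0.2751] 0.0088 fit [0.4132 0.2763 0.0062]
S fun 158 [ 0.5198 -0.4115  0.0923] enc [ 0.5185 -0.411 ] 0.0288 fit [ 0.5196 -0.4102  0.0257]
S rim 98 [0.6171 0.1416 0.139 ] enc [0.617  0.1421] 0.031 fit [0.6171 0.1426 0.0256]
S fb 389 [ 0.6128 -0.009   0.2396] enc [ 0.6122 -0.006 ] 0.035 fit [ 0.6113 -0.006   0.0255]
S fc 503 [ 0.6076 -0.158   0.2394] enc [ 0.606  -0.1556] 0.0354 fit [ 0.6059 -0.1556  0.0256]
S petri 315 [0.5211 0.4259 0.0294] enc [0.5203 0.4285] 0.048 fit [0.5206 0.4267 0.0326]
D frit 101 [ 0.3886 -0.2686  0.0103] enc [ 0.3898 -0.2704] 0.0216 fit [ 0.3887 -0.269   0.0149]
D ring 127 [ 0.446  -0.1031  0.0079] enc [ 0.4538 -0.1022] 0.039 fit [ 0.446  -0.1034  0.0273]
D lid 617 [0.4058 0.2814 0.01  ] enc [0.4102 0.2827] 0.0387 fit [0.4064 0.28   0.0254]
D knob 49 [0.406  0.2806 0.0294] enc [0.4067 0.2806] 0.0092 fit [0.4062 0.2804 0.0065]
D fun 90 [ 0.5124 -0.4076  0.0931] enc [ 0.5125 -0.4088] 0.029 fit [ 0.5117 -0.4076  0.0256]
D rim 278 [0.6108 0.1456 0.1393] enc [0.6113 0.1445] 0.0317 fit [0.6107 0.1455 0.024 ]
D fb 410 [ 6.033e-01 -3.000e-04  2.411e-01] enc [ 0.6056 -0.0049] 0.0355 fit [ 0.6053 -0.0037  0.0257]
D fc 314 [ 0.5975 -0.1488  0.2412] enc [ 0.5994 -0.1541] 0.035 fit [ 0.5995 -0.1529  0.0257]
D petri 1454 [0.5136 0.4304 0.031 ] enc [0.5147 0.4289] 0.0453 fit [0.514  0.4296 0.0319]
t: 0.57
tool_pos: [0.3752, -0.4054, 0.2309]
tool_rot: [2.214, 0.017, -2.214]
contact_force: [-0.3, 0.6, 0.2]
opening: 0.0852
```

```bash
python3 -m crank '[[[0.005,0.035,0,0],[0.01,0.07,0,0],[0.015,0.105,0,0],[0.018,0.135,0,0],[0.018,0.135,0,0]]]' 0.65; python3 -c "
from h import *
snap('wrist',1)"
```

```text
t: 0.98
tool_pos: [0.3923, -0.2675, 0.2309]
tool_rot: [2.212, 0.027, -2.211]
contact_force: [-0.8, -1.1, -0.4]
opening: 0.0555
```

View pics/wrist1.png

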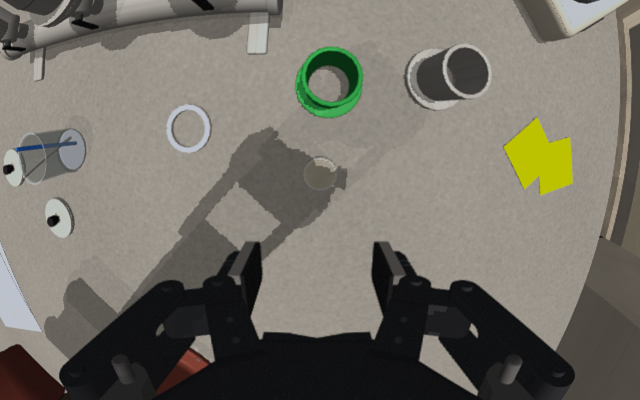

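The wrist view shows the frit at (320,173), the ring at (188,128), the steel funnel at (465,72) and the green one at (330,80).

```bash
cat >> h.py <<'E'
def edgecirc(W,p,c,r,z0,z1):
    w=sel(W,c,r,z0,z1)
    if len(w)<5: return None
    h=cv2.minEnclosingCircle(w[:,:2].astype(np.float32))
    hull=cv2.convexHull(w[:,:2].astype(np.float32))[:,0,:].astype(float)
    return len(w),w.mean(0).round(4),'enc',np.round(h[0],4),round(h[1],4),'hull',np.round(circ(hull),4)
E
python3 - <<'E'
from h import *
z=load('wrist',1);W=cloud(z,True);print(z['tcp'],z['op'])
w=sel(W,(.39,-.27),.12,-.01,.01);print('table',np.percentile(w[:,2],[5,50,95]))
for n,c,r,z0,z1 in (('frit',(.392,-.271),.03,.006,.02),('ring',(.448,-.105),.05,.005,.02),('fun',(.517,-.409),.06,.088,.11),('funfl',(.517,-.409),.06,.006,.016)):
    print(n,edgecirc(W,0,c,r,z0,z1))
# fingertips
w=W.reshape(-1,3);t=z['tcp'];k=(np.abs(w[:,0]-t[0])<.03)&(np.abs(w[:,1]-t[1])<.06)&(w[:,2]>.2)&(w[:,2]<.3)
for s in (-1,1):
    f=w[k&(np.sign(w[:,1]-t[1])==s)]; tip=f[f[:,2]<f[:,2].min()+.006];print(s,f[:,2].min()-t[2],(tip.min(0)-t).round(4),(tip.max(0)-t).round(4))
# pixel ray check of frit via colour
E
```

```text
[ 0.39228924 -0.26745459  0.23087415] 0.055537515435987984
table [-0.00186724 -0.00058822  0.00091413]
frit (925, array([ 0.3919, -0.2723,  0.0095]), 'enc', array([ 0.3913, -0.2723]), 0.0216, 'hull', array([ 0.3913, -0.2721,  0.0208]))
ring (703, array([ 0.4478, -0.1077,  0.007 ]), 'enc', array([ 0.4471, -0.1067]), 0.0313, 'hull', array([ 0.4474, -0.1065,  0.0305]))
fun (861, array([ 0.5144, -0.4094,  0.0932]), 'enc', array([ 0.5152, -0.4106]), 0.0285, 'hull', array([ 0.515 , -0.4104,  0.0279]))
funfl (1043, array([ 0.5097, -0.3963,  0.0113]), 'enc', array([ 0.5148, -0.4104]), 0.0392, 'hull', array([ 0.5142, -0.4081,  0.0373]))
-1 0.002362780059622288 [-0.01   -0.0356  0.0024] [ 0.0116 -0.0285  0.0084]
1 0.002936259568602051 [-0.0121  0.0261  0.0029] [0.0101 0.0333 0.0089]
```

```bash
python3 -m crank '[[[0,-0.001,-0.04,0],[0,-0.001,-0.08,0],[0,-0.001,-0.12,0],[0,-0.001,-0.16,0],[0,-0.001,-0.19,0]]]' 0.58;python3 -m crank '[[[0,0,0,0],[0,0,0,0],[0,0,0,0]]]'; cat > tips.py <<'E'
from h import *
import sys
snap('wrist',sys.argv[1]);z=load('wrist',sys.argv[1]);W=cloud(z,True);t=z['tcp'];print(t.round(4),z['op'])
w=W.reshape(-1,3);k=(np.abs(w[:,0]-t[0])<.02)&(np.abs(w[:,1]-t[1])<.06)&(w[:,2]>t[2]-.02)&(w[:,2]<t[2]+.06)&(w[:,2]>.015)
for s in (-1,1):
    f=w[k&(np.sign(w[:,1]-t[1])==s)]; tip=f[f[:,2]<np.sort(f[:,2])[2]+.006];print(s,f[:,2].min()-t[2],(tip.min(0)-t).round(4),(tip.max(0)-t).round(4))
E
python3 tips.py 2; python3 - <<'E'
from h import *
W=cloud(load('wrist',2),True);print(edgecirc(W,0,(.392,-.271),.03,.006,.013))
E
```

```text
t: 1.45
tool_pos: [0.3903, -0.2724, 0.0378]
tool_rot: [2.211, 0.02, -2.217]
contact_force: [-1.2, -0.2, -0.9]
opening: 0.0497
t: 1.7
tool_pos: [0.393, -0.2743, 0.0432]
tool_rot: [2.214, 0.016, -2.21]
contact_force: [-0.1, -0.3, 0.7]
opening: 0.0497
[ 0.393  -0.2743  0.0432] 0.049700628611859254
-1 0.0020095357622517407 [-0.0103 -0.0323  0.002 ] [ 0.0114 -0.0255  0.0084]
1 0.0018606506123711175 [-0.0119  0.0231  0.0019] [0.0106 0.0303 0.0085]
(3319, array([ 0.3928, -0.2723,  0.0095]), 'enc', array([ 0.3916, -0.2721]), 0.0213, 'hull', array([ 0.3915, -0.2724,  0.0208]))
```

View pics/wrist2.png

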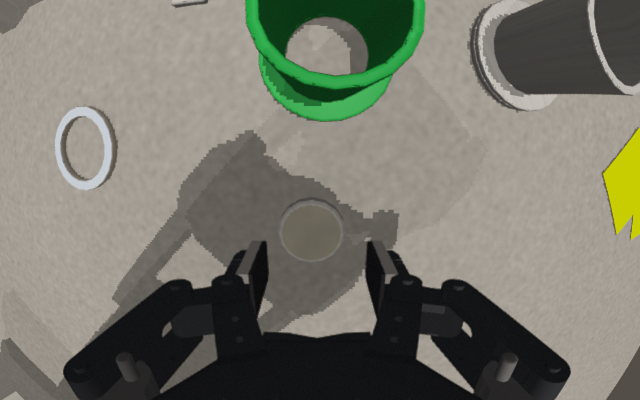

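```bash
python3 -m crank '[[[-0.001,0.002,-0.015,0],[-0.001,0.002,-0.025,0],[-0.001,0.002,-0.03,0],[-0.001,0.002,-0.03,0],[-0.001,0.002,-0.03,0]]]' ;python3 -m crank '[[[0,0,0,0],[0,0,0,0],[0,0,0,0]]]'
```

```text
t: 2.17
tool_pos: [0.3912, -0.271, 0.0118]
tool_rot: [2.213, 0.019, -2.212]
contact_force: [1.0, -0.2, 0.2]
opening: 0.049
t: 2.42
tool_pos: [0.3914, -0.271, 0.0119]
tool_rot: [2.213, 0.019, -2.211]
contact_force: [0.1, 0.2, 0.4]
opening: 0.0495
```

```bash
python3 -m crank '[[[0,0,-0.004,0],[0,0,-0.0085,0],[0,0,-0.0085,0],[0,0,-0.0085,0],[0,0,-0.0085,0]]]' ;python3 -m crank '[[[0,0,0,0],[0,0,0,0],[0,0,0,0],[0,0,0,0],[0,0,0,0]]]' 0.4 40;python3 -m crank '[[[0,0,0,0],[0,0,0,0],[0,0,0,0]]]'; python3 -c "
from h import *
snap('wrist',3)"
```

```text
t: 2.83
tool_pos: [0.3908, -0.2706, 0.0026]
tool_rot: [2.212, 0.02, -2.213]
contact_force: [0.2, 0.6, 0.3]
opening: 0.0495
t: 3.25
tool_pos: [0.3913, -0.271, 0.0033]
tool_rot: [2.213, 0.019, -2.212]
contact_force: [-0.8, 0.1, 3.4]
opening: 0.0388
t: 3.5
tool_pos: [0.3913, -0.271, 0.0033]
tool_rot: [2.213, 0.019, -2.212]
contact_force: [-0.7, 0.1, 5.1]
opening: 0.039
```

View pics/wrist3.png

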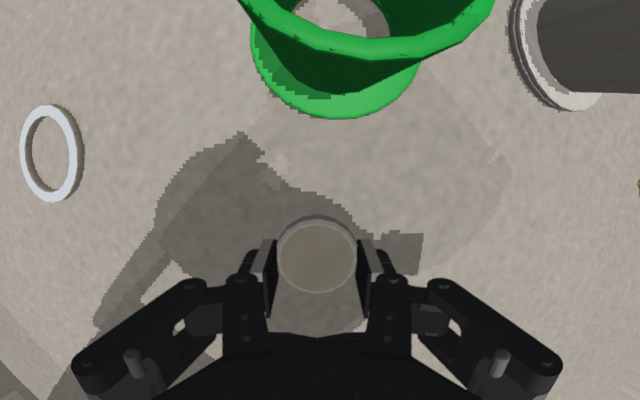

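The frit sits between the pads, but the opening reads 39 mm and I expected 42. I'll check how high the tips are.

```bash
python3 - <<'E'
from h import *
z=load('wrist',3);W=cloud(z,True);t=z['tcp'];w=W.reshape(-1,3);print(t)
print(edgecirc(W,0,(.392,-.271),.0195,.006,.013))
# section at x~t: profile y vs z
k=(np.abs(w[:,0]-t[0])<.013)&(np.abs(w[:,1]-t[1])<.04)&(w[:,2]<.05)
v=w[k]
for s in (-1,1):
  f=v[(v[:,1]-t[1])*s>.010]
  for a in np.arange(-.002,.04,.003):
    g=f[(f[:,2]>=a)&(f[:,2]<a+.003)]
    if len(g): print(s,round(a,3),len(g),np.sort(np.abs(g[:,1]-t[1]))[[0,len(g)//2,-1]].round(4))
E
```

```text
[ 0.39129537 -0.27100256  0.00326721]
(4425, array([ 0.3931, -0.2711,  0.0096]), 'enc', array([ 0.392, -0.271]), 0.0196, 'hull', array([ 0.392 , -0.271 ,  0.0194]))
-1 -0.002 595 [0.0181 0.0323 0.04  ]
-1 0.001 11 [0.0177 0.0192 0.0384]
-1 0.004 8 [0.0178 0.0197 0.0206]
-1 0.007 750 [0.01   0.0155 0.0268]
-1 0.01 309 [0.01   0.0157 0.0326]
-1 0.013 99 [0.0203 0.0221 0.034 ]
-1 0.016 106 [0.0203 0.023  0.0346]
-1 0.019 134 [0.0204 0.0242 0.0344]
-1 0.022 110 [0.0202 0.0224 0.0344]
-1 0.025 134 [0.0202 0.0226 0.0344]
-1 0.028 154 [0.0203 0.0232 0.0343]
-1 0.031 130 [0.0205 0.0233 0.0341]
-1 0.034 114 [0.0203 0.0211 0.0342]
-1 0.037 120 [0.0204 0.021  0.0268]
1 -0.002 822 [0.0155 0.0319 0.04  ]
1 0.001 9 [0.0149 0.0165 0.0362]
1 0.004 11 [0.0152 0.0167 0.0184]
1 0.007 620 [0.0101 0.0142 0.0246]
1 0.01 217 [0.01   0.0152 0.0304]
1 0.013 110 [0.0178 0.0206 0.032 ]
1 0.016 103 [0.0179 0.0199 0.0323]
1 0.019 126 [0.0177 0.0219 0.0322]
1 0.022 120 [0.0178 0.0207 0.0321]
1 0.025 133 [0.0181 0.0208 0.0321]
1 0.028 131 [0.0178 0.0212 0.032 ]
1 0.031 133 [0.0179 0.0206 0.0321]
1 0.034 119 [0.0179 0.0187 0.032 ]
1 0.037 117 [0.0179 0.0187 0.0251]
```

```bash
python3 - <<'E'
from h import *
for i in (1,2,3):
  z=load('wrist',i);W=cloud(z,True);t=z['tcp'];w=W.reshape(-1,3)
  half=float(z['op'])/2
  k=(np.abs(w[:,0]-t[0])<.014)&(np.abs(w[:,1]-t[1]+.0012)>half-.003)&(np.abs(w[:,1]-t[1]+.0012)<half+.008)&(w[:,2]<t[2]+.03)&(w[:,2]>max(t[2]-.01,.003 if i==3 else .012))
  print(i,np.histogram(w[k,2]-t[2],bins=np.arange(-.01,.02,.001)))
p=load('wrist',3)['p'];cv2.imwrite('pics/c3.png',cv2.resize(p[190:330,220:420,::-1],None,fx=4,fy=4,interpolation=cv2.INTER_NEAREST))
E
```

```text
1 (array([ 0,  0,  0,  0,  0,  0,  0,  0,  0,  0,  0,  0,  3, 14, 23, 26, 41,
       51, 46, 48, 68, 59, 53, 64, 66, 59, 61, 59, 77]), array([-1.00000000e-02, -9.00000000e-03, -8.00000000e-03, -7.00000000e-03,
       -6.00000000e-03, -5.00000000e-03, -4.00000000e-03, -3.00000000e-03,
       -2.00000000e-03, -1.00000000e-03, -8.67361738e-18,  1.00000000e-03,
        2.00000000e-03,  3.00000000e-03,  4.00000000e-03,  5.00000000e-03,
        6.00000000e-03,  7.00000000e-03,  8.00000000e-03,  9.00000000e-03,
        1.00000000e-02,  1.10000000e-02,  1.20000000e-02,  1.30000000e-02,
        1.40000000e-02,  1.50000000e-02,  1.60000000e-02,  1.70000000e-02,
        1.80000000e-02,  1.90000000e-02]))
2 (array([ 0,  0,  0,  0,  0,  0,  0,  0,  0,  0,  0,  1, 13, 27, 27, 29, 27,
       47, 56, 51, 70, 59, 42, 53, 54, 53, 68, 60, 73]), array([-1.00000000e-02, -9.00000000e-03, -8.00000000e-03, -7.00000000e-03,
       -6.00000000e-03, -5.00000000e-03, -4.00000000e-03, -3.00000000e-03,
       -2.00000000e-03, -1.00000000e-03, -8.67361738e-18,  1.00000000e-03,
        2.00000000e-03,  3.00000000e-
[... 344 characters left out ...]
,   0,   0,   0,   0,   6,   5,   5,
         7,  41, 219, 228,  55,  49,  51,  54,  45,  48,  39,  59,  65,
        70,  47,  62]), array([-1.00000000e-02, -9.00000000e-03, -8.00000000e-03, -7.00000000e-03,
       -6.00000000e-03, -5.00000000e-03, -4.00000000e-03, -3.00000000e-03,
       -2.00000000e-03, -1.00000000e-03, -8.67361738e-18,  1.00000000e-03,
        2.00000000e-03,  3.00000000e-03,  4.00000000e-03,  5.00000000e-03,
        6.00000000e-03,  7.00000000e-03,  8.00000000e-03,  9.00000000e-03,
        1.00000000e-02,  1.10000000e-02,  1.20000000e-02,  1.30000000e-02,
        1.40000000e-02,  1.50000000e-02,  1.60000000e-02,  1.70000000e-02,
        1.80000000e-02,  1.90000000e-02]))
```

View pics/c3.png

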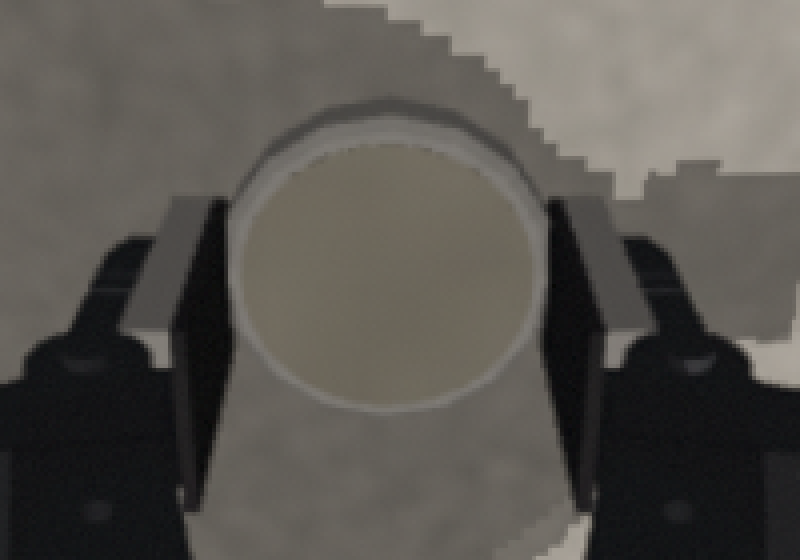

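```bash
python3 -m crank '[[[0,0,0.002,0],[0,0,0.004,0],[0,0,0.007,0],[0,0,0.01,0],[0,0,0.01,0]]]';python3 -m crank '[[[0,0,0,0],[0,0,0,0]]]'; python3 - <<'E'
from h import *
snap('wrist',4)
z=load('wrist',4);W=cloud(z,True);t=z['tcp'];print(t)
print(edgecirc(W,0,t,.0190,.006,.04))
p=load('wrist',4)['p'];cv2.imwrite('pics/c4.png',cv2.resize(p[190:330,220:420,::-1],None,fx=4,fy=4,interpolation=cv2.INTER_NEAREST))
E
```

```text
t: 3.97
tool_pos: [0.3912, -0.2709, 0.0133]
tool_rot: [2.213, 0.019, -2.212]
contact_force: [0.3, -0.2, -0.3]
opening: 0.0385
t: 4.13
tool_pos: [0.3909, -0.2707, 0.0127]
tool_rot: [2.213, 0.019, -2.213]
contact_force: [-0.6, 0.1, 0.3]
opening: 0.0393
[ 0.39092965 -0.27068091  0.01274667]
(4257, array([ 0.3919, -0.2703,  0.0194]), 'enc', array([ 0.3909, -0.2707]), 0.0191, 'hull', array([ 0.391 , -0.2707,  0.0189]))
```

View pics/c4.png

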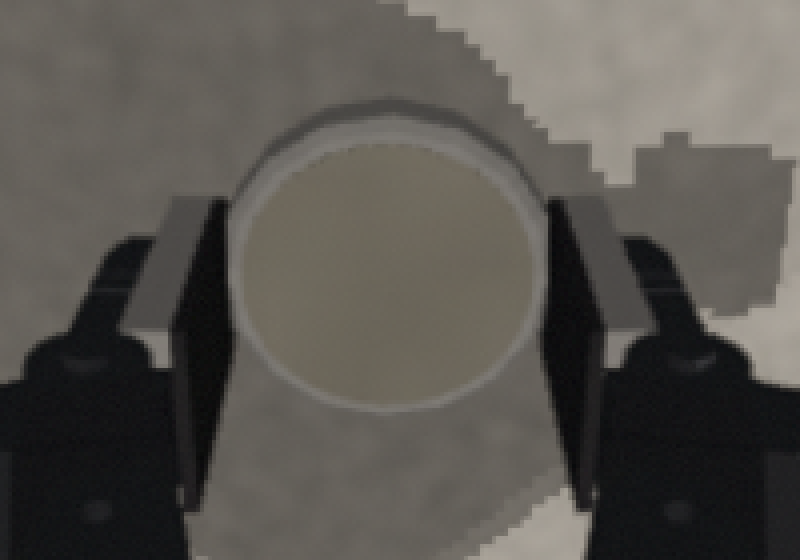

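The frit is held flat, with its underside 3.3 mm below the TCP. I'll carry it up and stop short of the seat to measure it.

```bash
python3 -m crank '[[[0,0,0.03,0],[0,0,0.07,0],[0.01,0.01,0.108,0],[0.02,0.03,0.14,0],[0.03,0.06,0.165,0]]]'; python3 -m crank '[[[0.01,0.035,0.015,0],[0.02,0.072,0.03,0],[0.03,0.11,0.045,0],[0.04,0.148,0.06,0],[0.05,0.186,0.07,0]]]';python3 -m crank '[[[0.015,0.038,0.01,0],[0.03,0.076,0.02,0],[0.04,0.115,0.02,0],[0.05,0.15,0.02,0],[0.06,0.169,0.02,0]]]';python3 -m crank '[[[0,0,0,0],[0,0,0,0],[0,0,0,0]]]';python3 -c "
from h import *
snap('wrist',5)"
```

```text
t: 4.6
tool_pos: [0.4221, -0.212, 0.1815]
tool_rot: [2.217, 0.013, -2.209]
contact_force: [0.6, 0.9, -0.1]
opening: 0.0392
t: 5.02
tool_pos: [0.4714, -0.0231, 0.2494]
tool_rot: [2.215, 0.018, -2.21]
contact_force: [1.3, -0.9, -0.4]
opening: 0.0392
t: 5.43
tool_pos: [0.531, 0.148, 0.2678]
tool_rot: [2.212, 0.024, -2.212]
contact_force: [-0.1, 0.3, 0.3]
opening: 0.0392
t: 5.68
tool_pos: [0.5307, 0.1438, 0.2673]
tool_rot: [2.211, 0.018, -2.214]
contact_force: [-0.2, 0.8, -0.0]
opening: 0.039
```

View pics/wrist5.png

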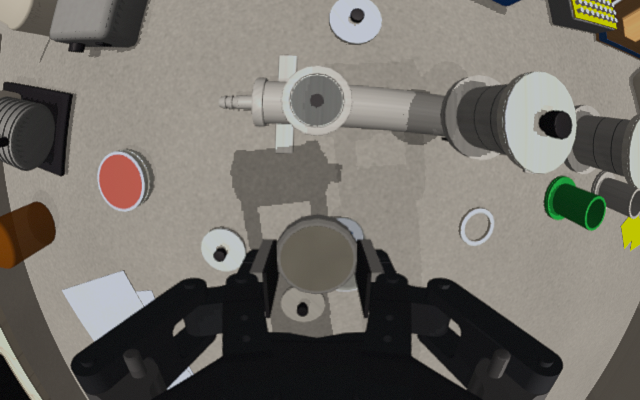

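The empty head shows at (317,100) and the held frit at (316,255). I'll measure both in this one picture.

```bash
cat >> h.py <<'E'
def discx(W,t,z0,z1,hw=.004):
    w=W.reshape(-1,3)
    k=(np.abs(w[:,1]-t[1])<hw)&(w[:,2]>t[2]+z0)&(w[:,2]<t[2]+z1)&(np.abs(w[:,0]-t[0])<.05)
    return w[k,0].min(),w[k,0].max()
E
python3 - <<'E'
from h import *
z=load('wrist',5);W=cloud(z,True);t=z['tcp'];print(t)
print('rim',edgecirc(W,0,(.614,.144),.045,.1375,.145), edgecirc(W,0,(.614,.144),.045,.1355,.1385))
w=sel(W,(.614,.144),.018,.12,.15);print('floor',np.percentile(w[:,2],[5,50,95]))
w=sel(W,t,.015,t[2],t[2]+.02);print('disc top',np.median(w[:,2])-t[2])
a=discx(W,t,.004,.009);print('disc x',a,np.mean(a)-t[0],a[1]-a[0])
m=sel(W,(.614,.144),.04,.1385,.145);r=np.hypot(m[:,0]-.614,m[:,1]-.144);print(np.percentile(r,[0,5,50,95,100]))
# inner circle fit
h=m[:,:2]
from scipy.optimize import least_squares
def cost(c):
    r=np.hypot(h[:,0]-c[0],h[:,1]-c[1]);return np.maximum(.0238-r,0)+np.maximum(r-.031,0)
print(least_squares(cost,[.614,.144],x_scale=.001,diff_step=1e-3).x)
E
```

```text
[0.53065404 0.14376153 0.26733325]
rim (1834, array([0.6123, 0.1436, 0.1391]), 'enc', array([0.6125, 0.1439]), 0.0311, 'hull', array([0.6125, 0.1439, 0.0306])) (2332, array([0.6127, 0.1439, 0.1368]), 'enc', array([0.6128, 0.1438]), 0.0312, 'hull', array([0.6128, 0.144 , 0.0306]))
floor [0.13540247 0.13665508 0.13773094]
disc top 0.006336148268805741
disc x (np.float64(0.5104892783636898), np.float64(0.5521825318277408)) 0.0006818665016379288 0.04169325346405095
[0.00963652 0.02321019 0.02706906 0.03078162 0.03221067]
[0.61247982 0.14320626]
```

```bash
python3 -m crank '[[[0.035,0,0,0],[0.07,0.001,-0.01,0],[0.081,0.001,-0.045,0],[0.081,0.001,-0.08,0],[0.081,0.001,-0.1,0]]]'; python3 -m crank '[[[0,0,-0.01,0],[0,0,-0.015,0],[0,0,-0.015,0],[0,0,-0.015,0]]]';python3 -c "
from h import *
snap('wrist',6)
z=load('wrist',6);W=cloud(z,True);t=z['tcp'];print(t)
a=discx(W,t,.004,.009);print('disc x',a,np.mean(a)-t[0])
cv2.imwrite('pics/c6.png',cv2.resize(z['p'][150:350,200:440,::-1],None,fx=3,fy=3))"
```

```text
t: 6.15
tool_pos: [0.6107, 0.1432, 0.1635]
tool_rot: [2.208, 0.016, -2.219]
contact_force: [-0.8, 0.0, -1.3]
opening: 0.0389
t: 6.48
tool_pos: [0.6129, 0.1449, 0.1548]
tool_rot: [2.216, 0.019, -2.21]
contact_force: [-0.3, -0.2, -0.4]
opening: 0.0392
[0.61290066 0.14490711 0.15481179]
disc x (np.float64(0.592699979714462), np.float64(0.6347822782281216)) 0.0008404686735521416
```

View pics/c6.png

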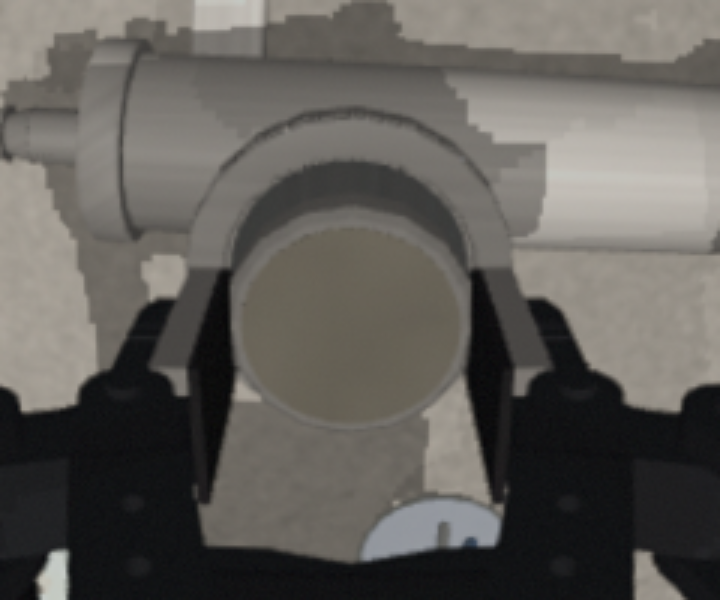

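```bash
python3 -m crank '[[[0,0,-0.004,0],[0,0,-0.008,0],[0,0,-0.01,0],[0,0,-0.01,0],[0,0,-0.01,0]]]'; python3 -m crank '[[[0,0,-0.001,0],[0,0,-0.002,0],[0,0,-0.0025,0],[0,0,-0.0025,0],[0,0,-0.0025,0]]]'
```

```text
t: 6.95
tool_pos: [0.6118, 0.1453, 0.1426]
tool_rot: [2.212, 0.019, -2.213]
contact_force: [-0.0, -0.5, -0.3]
opening: 0.0391
t: 7.37
tool_pos: [0.612, 0.1453, 0.1404]
tool_rot: [2.213, 0.019, -2.213]
contact_force: [-0.0, 0.7, -0.2]
opening: 0.0393
```

```bash
python3 -m crank '[[[0,0,-0.0005,0],[0,0,-0.001,0],[0,0,-0.001,0],[0,0,-0.001,0]]]'
```

```text
t: 7.7
tool_pos: [0.6122, 0.1453, 0.1403]
tool_rot: [2.213, 0.019, -2.212]
contact_force: [-2.7, -0.2, 4.9]
opening: 0.0388
```

Contact is 5 N upward at the expected height, so I'll release and look.

```bash
python3 -m crank '[[[0,0,0,0],[0,0,0,0],[0,0,0,0],[0,0,0.001,0],[0,0,0.001,0]]]' 0.6; python3 -m crank '[[[0,0,0.02,0],[-0.02,0,0.05,0],[-0.05,0,0.08,0],[-0.08,0,0.1,0],[-0.08,0,0.1,0]]]'; python3 -m crank '[[[0,0,0,0],[0,0,0,0]]]'; python3 - <<'E'
from h import *
snap('wrist',7)
z=load('wrist',7);W=cloud(z,True);t=z['tcp'];print(t)
print(edgecirc(W,0,(.6126,.1439),.024,.1425,.16))
w=sel(W,(.6126,.1439),.017,.13,.17);A=np.c_[w[:,:2]-[.6126,.1439],np.ones(len(w))];print(np.linalg.lstsq(A,w[:,2],rcond=None)[0])
print('rim',edgecirc(W,0,(.6126,.1439),.04,.137,.1415))
cv2.imwrite('pics/c7.png',cv2.resize(z['p'][20:200,200:440,::-1],None,fx=3,fy=3))
E
```

```text
t: 8.12
tool_pos: [0.612, 0.1453, 0.1401]
tool_rot: [2.213, 0.019, -2.213]
contact_force: [-0.3, -0.2, 0.1]
opening: 0.0508
t: 8.53
tool_pos: [0.5313, 0.146, 0.2469]
tool_rot: [2.223, 0.022, -2.203]
contact_force: [2.5, 0.4, 0.6]
opening: 0.0507
t: 8.7
tool_pos: [0.532, 0.1452, 0.2397]
tool_rot: [2.213, 0.019, -2.213]
contact_force: [0.0, -0.3, -0.7]
opening: 0.0512
[0.53200933 0.14520429 0.23973679]
(2312, array([0.6126, 0.1442, 0.1465]), 'enc', array([0.6125, 0.1442]), 0.0212, 'hull', array([0.6127, 0.1442, 0.0207]))
[-0.00081306 -0.00077257  0.14667987]
rim (2097, array([0.6127, 0.1439, 0.1392]), 'enc', array([0.6129, 0.1437]), 0.0313, 'hull', array([0.6127, 0.1439, 0.0306]))
```

View pics/c7.png

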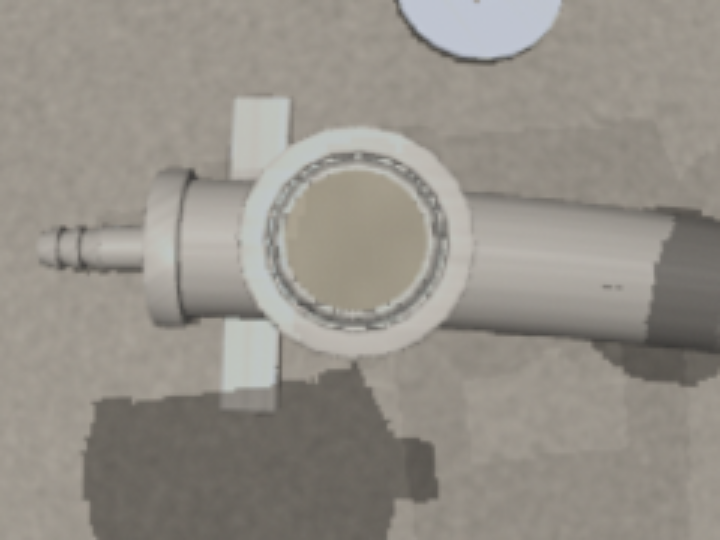

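The frit lies flat and centred, top at 146.7 mm against 147 expected. Next is the ring.

```bash
python3 -m crank '[[[-0.03,-0.015,0,0],[-0.055,-0.045,0,0],[-0.075,-0.08,0,0],[-0.085,-0.12,0,0],[-0.085,-0.16,0,0]]]' 0.95 25; python3 -m crank '[[[0,-0.04,-0.01,0],[0,-0.08,-0.02,0],[0,-0.09,-0.05,0],[0,-0.09,-0.09,0],[0,-0.09,-0.13,0]]]';python3 -m crank '[[[0,0,-0.03,0],[0,0,-0.05,0],[0,0,-0.05,0],[0,0,-0.05,0],[0,0,-0.05,0]]]';python3 tips.py 8; python3 - <<'E'
from h import *
z=load('wrist',8);W=cloud(z,True)
print(edgecirc(W,0,(.4473,-.1066),.04,.005,.012))
E
```

```text
t: 9.17
tool_pos: [0.4453, -0.0157, 0.2384]
tool_rot: [2.209, 0.022, -2.216]
contact_force: [1.6, -0.5, -0.3]
opening: 0.0809
t: 9.58
tool_pos: [0.4473, -0.1065, 0.1084]
tool_rot: [2.214, 0.016, -2.214]
contact_force: [-0.1, 0.0, -1.3]
opening: 0.0813
t: 10.0
tool_pos: [0.4478, -0.1052, 0.061]
tool_rot: [2.213, 0.019, -2.212]
contact_force: [0.8, 0.1, 0.9]
opening: 0.0813
[ 0.4478 -0.1052  0.061 ] 0.08132372021408868
-1 0.009705314271679012 [-0.0105 -0.0482  0.0097] [ 0.0119 -0.041   0.0168]
1 0.010605881971452714 [-0.0119  0.0388  0.0106] [0.0105 0.046  0.0168]
(2598, array([ 0.4492, -0.106 ,  0.0071]), 'enc', array([ 0.4477, -0.1062]), 0.0313, 'hull', array([ 0.4476, -0.1061,  0.0307]))
```

View pics/wrist8.png

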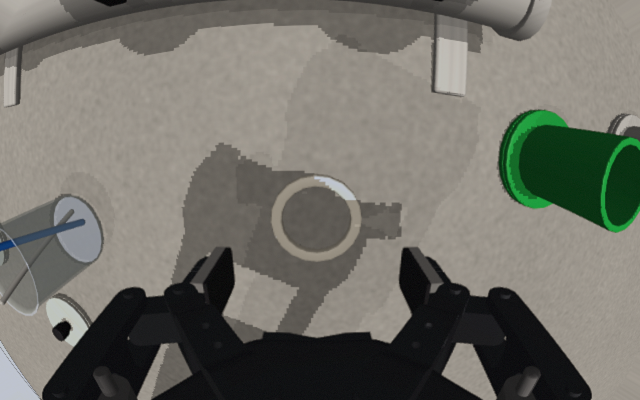

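```bash
python3 -m crank '[[[0,0,-0.02,0],[0,0,-0.035,0],[0,0,-0.045,0],[0,0,-0.045,0],[0,0,-0.045,0]]]' 0.78;python3 tips.py 9
```

```text
t: 10.47
tool_pos: [0.4475, -0.1049, 0.016]
tool_rot: [2.213, 0.019, -2.212]
contact_force: [-0.1, 0.2, 0.1]
opening: 0.0667
[ 0.4475 -0.1049  0.016 ] 0.06668967753459418
-1 0.005858368754958456 [-0.0106 -0.0408  0.0059] [ 0.0116 -0.0339  0.0125]
1 0.0060281223267870075 [-0.012   0.0316  0.006 ] [0.0104 0.0392 0.0123]
```

```bash
python3 -m crank '[[[0,0,-0.008,0],[0,0,-0.014,0],[0,0,-0.018,0],[0,0,-0.018,0],[0,0,-0.018,0]]]';python3 -m crank '[[[0,0,0,0],[0,0,0,0],[0,0,0,0],[0,0,0,0],[0,0,0,0]]]' 0.6 25;python3 -m crank '[[[0,0,0,0],[0,0,0.002,0],[0,0,0.006,0],[0,0,0.01,0],[0,0,0.01,0]]]';python3 -m crank '[[[0,0,0,0],[0,0,0,0]]]';python3 tips.py 10;python3 - <<'E'
from h import *
z=load('wrist',10);W=cloud(z,True);t=z['tcp']
print(edgecirc(W,0,(.4473,-.1066),.0315,.013,.024))
w=sel(W,(.4473,-.1066),.0305,.012,.022);print(np.linalg.lstsq(np.c_[w[:,:2]-[.4473,-.1066],np.ones(len(w))],w[:,2],rcond=None)[0])
cv2.imwrite('pics/c10.png',cv2.resize(z['p'][150:350,200:440,::-1],None,fx=3,fy=3))
E
```

```text
t: 10.93
tool_pos: [0.4466, -0.1046, -0.0031]
tool_rot: [2.212, 0.02, -2.214]
contact_force: [0.4, -0.3, 0.2]
opening: 0.066
t: 11.35
tool_pos: [0.4472, -0.1048, -0.0025]
tool_rot: [2.213, 0.019, -2.212]
contact_force: [0.7, -0.4, 0.6]
opening: 0.0595
t: 11.77
tool_pos: [0.4477, -0.105, 0.0083]
tool_rot: [2.214, 0.019, -2.211]
contact_force: [0.7, 0.2, -0.2]
opening: 0.0594
t: 11.93
tool_pos: [0.447, -0.1047, 0.0074]
tool_rot: [2.213, 0.019, -2.213]
contact_force: [-0.3, 0.4, -0.1]
opening: 0.0596
[ 0.447  -0.1047  0.0074] 0.05959500744684685
-1 0.007643040974514594 [-0.02   -0.043   0.0076] [ 0.02   -0.0105  0.0137]
1 0.007654865859016199 [-0.0199  0.0093  0.0077] [0.02   0.0412 0.0137]
(5402, array([ 0.4501, -0.1063,  0.0169]), 'enc', array([ 0.4473, -0.1065]), 0.0315, 'hull', array([ 0.4475, -0.1063,  0.031 ]))
[ 0.01293252 -0.00046311  0.01675713]
```

View pics/c10.png

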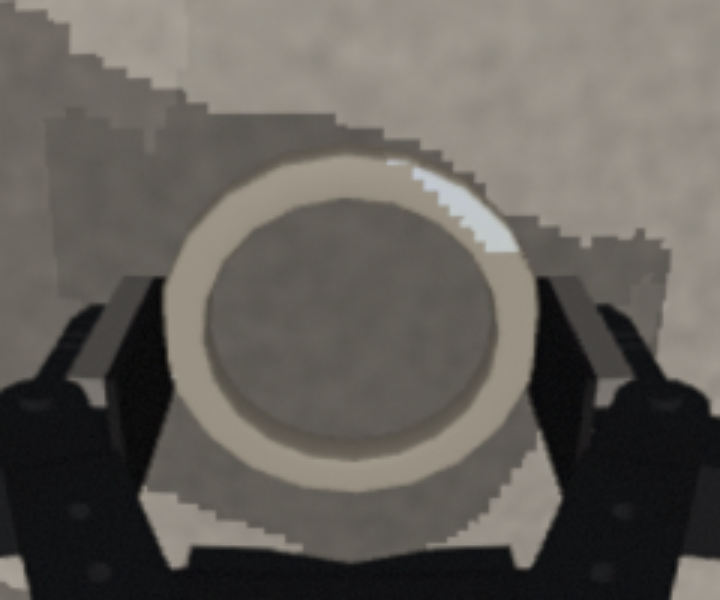

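The ring is held level. I'll carry it to the seat.

```bash
python3 -m crank '[[[0,0.0,0.04,0],[0,0,0.08,0],[0,0.01,0.118,0],[0,0.03,0.155,0],[0.0,0.055,0.185,0]]]'; python3 -m crank '[[[0.0,0.035,0.015,0],[0.01,0.072,0.02,0],[0.02,0.11,0.02,0],[0.04,0.145,0.02,0],[0.06,0.175,0.02,0]]]'; python3 -m crank '[[[0.03,0.02,0,0],[0.06,0.0205,0,0],[0.09,0.0205,-0.01,0],[0.105,0.0205,-0.03,0],[0.105,0.0205,-0.05,0]]]'; python3 -m crank '[[[0,0,0,0],[0,0,0,0],[0,0,0,0]]]';python3 -c "
from h import *
snap('wrist',11)
z=load('wrist',11);W=cloud(z,True);t=z['tcp'];print(t)
print(edgecirc(W,0,t,.0315,t[2]+.007,t[2]+.012))
cv2.imwrite('pics/c11.png',cv2.resize(z['p'][100:340,180:460,::-1],None,fx=2.5,fy=2.5))"
```

```text
t: 12.4
tool_pos: [0.4474, -0.0501, 0.1954]
tool_rot: [2.216, 0.015, -2.21]
contact_force: [0.8, -0.2, 0.0]
opening: 0.0593
t: 12.82
tool_pos: [0.5071, 0.1278, 0.2126]
tool_rot: [2.213, 0.021, -2.211]
contact_force: [0.6, 0.3, -0.3]
opening: 0.0594
t: 13.23
tool_pos: [0.6152, 0.1458, 0.1622]
tool_rot: [2.216, 0.019, -2.21]
contact_force: [0.3, -0.1, 0.2]
opening: 0.0596
t: 13.48
tool_pos: [0.612, 0.1458, 0.163]
tool_rot: [2.213, 0.019, -2.212]
contact_force: [0.5, 0.0, -0.7]
opening: 0.0596
[0.61195184 0.14581381 0.1630411 ]
(4885, array([0.6152, 0.1452, 0.1726]), 'enc', array([0.6122, 0.1458]), 0.0316, 'hull', array([0.6124, 0.1453, 0.0308]))
```

View pics/c11.png

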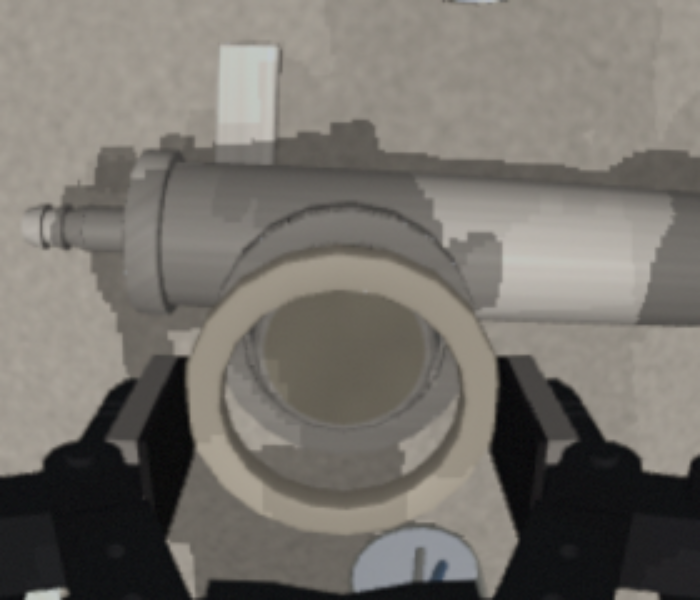

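```bash
python3 -m crank '[[[0,0,-0.006,0],[0,0,-0.012,0],[0,0,-0.017,0],[0,0,-0.02,0],[0,0,-0.02,0]]]'; python3 -m crank '[[[0,0,0,0],[0,0,-0.001,0],[0,0,-0.0025,0],[0,0,-0.004,0],[0,0,-0.004,0]]]';python3 -m crank '[[[0,0,-0.0005,0],[0,0,-0.001,0],[0,0,-0.001,0]]]'
```

```text
t: 13.95
tool_pos: [0.6112, 0.1457, 0.141]
tool_rot: [2.21, 0.019, -2.215]
contact_force: [-0.1, -0.0, -0.9]
opening: 0.0591
t: 14.37
tool_pos: [0.6118, 0.1458, 0.1379]
tool_rot: [2.212, 0.019, -2.213]
contact_force: [0.2, -0.3, -0.6]
opening: 0.0593
t: 14.62
tool_pos: [0.6121, 0.1458, 0.1376]
tool_rot: [2.213, 0.019, -2.212]
contact_force: [-0.4, 0.9, 2.6]
opening: 0.0596
```

```bash
python3 -m crank '[[[0,0,0,0],[0,0,0,0],[0,0,0,0],[0,0,0,0],[0,0,0,0]]]' 0.85; python3 -m crank '[[[0,0,0.02,0],[-0.01,0,0.05,0],[-0.04,0,0.08,0],[-0.08,0,0.1,0],[-0.08,0,0.1,0]]]'; python3 -m crank '[[[0,0,0,0],[0,0,0,0]]]'; python3 - <<'E'
from h import *
snap('wrist',12)
z=load('wrist',12);W=cloud(z,True);t=z['tcp'];print(t)
print('ring',edgecirc(W,0,(.6126,.1439),.04,.144,.16))
w=sel(W,(.6126,.1439),.035,.144,.17);w=w[np.hypot(w[:,0]-.6126,w[:,1]-.1439)>.024]
A=np.c_[w[:,:2]-[.6126,.1439],np.ones(len(w))];print(np.linalg.lstsq(A,w[:,2],rcond=None)[0])
w=sel(W,(.6126,.1439),.017,.13,.17);print('frit',np.median(w[:,2]))
for n,c in (('b',(.609,-.005)),('c',(.604,-.155))): print(n,edgecirc(W,0,c,.045,.236,.25))
cv2.imwrite('pics/c12.png',cv2.resize(z['p'][20:200,200:440,::-1],None,fx=3,fy=3))
E
```

```text
t: 15.03
tool_pos: [0.612, 0.1458, 0.1373]
tool_rot: [2.213, 0.019, -2.213]
contact_force: [0.5, -0.6, 0.9]
opening: 0.0727
t: 15.45
tool_pos: [0.5305, 0.1464, 0.243]
tool_rot: [2.22, 0.022, -2.205]
contact_force: [1.4, 1.2, 0.4]
opening: 0.0725
t: 15.62
tool_pos: [0.532, 0.1458, 0.2372]
tool_rot: [2.213, 0.019, -2.212]
contact_force: [-0.0, -0.1, -0.9]
opening: 0.0726
[0.53204712 0.14576516 0.23720639]
ring (4583, array([0.6125, 0.1445, 0.1468]), 'enc', array([0.6125, 0.1446]), 0.0312, 'hull', array([0.6124, 0.1447, 0.0307]))
[ 0.00078604 -0.00203927  0.14718689]
frit 0.14671727694094605
b (6064, array([0.6073, 0.0023, 0.2404]), 'enc', array([ 0.6071, -0.0056]), 0.0356, 'hull', array([ 0.6074, -0.0056,  0.0348]))
c None
```

View pics/c12.png

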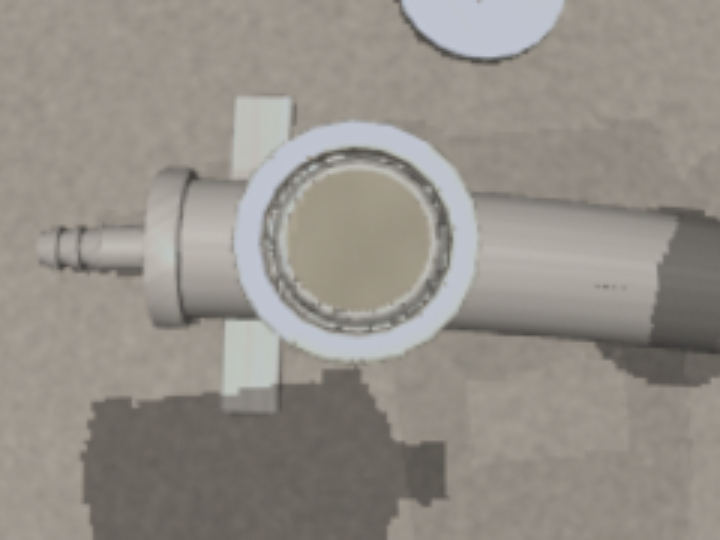

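The ring is seated flat around the frit, with its top at about 147.2 mm and its centre at (0.6125, 0.1446). Next is the funnel.

```bash
python3 -m crank '[[[-0.03,-0.015,0,0],[-0.055,-0.045,0,0],[-0.075,-0.08,0,0],[-0.085,-0.12,0,0],[-0.085,-0.16,0,0]]]' 1 50; python3 -m crank '[[[0,-0.041,0,0],[0,-0.082,0,0],[0,-0.123,0,0],[0,-0.164,0,0],[0,-0.205,0,0]]]';python3 -m crank '[[[0.01,-0.04,0,0],[0.025,-0.077,0,0],[0.04,-0.115,-0.01,0],[0.055,-0.15,-0.02,0],[0.068,-0.19,-0.04,0]]]';python3 -m crank '[[[0,0,0,0],[0,0,0,0],[0,0,0,0]]]';python3 tips.py 13; python3 - <<'E'
from h import *
z=load('wrist',13);W=cloud(z,True)
print(edgecirc(W,0,(.515,-.4104),.045,.088,.1))
print(edgecirc(W,0,(.515,-.4104),.045,.006,.016))
E
```

```text
t: 16.08
tool_pos: [0.4455, -0.0152, 0.2356]
tool_rot: [2.209, 0.022, -2.215]
contact_force: [1.5, 0.3, 0.6]
opening: 0.0858
t: 16.5
tool_pos: [0.4466, -0.2217, 0.2355]
tool_rot: [2.212, 0.02, -2.216]
contact_force: [1.6, -0.3, 0.5]
opening: 0.0853
t: 16.92
tool_pos: [0.5149, -0.4082, 0.1982]
tool_rot: [2.214, 0.018, -2.212]
contact_force: [1.1, 0.3, 0.4]
opening: 0.0853
t: 17.17
tool_pos: [0.5134, -0.405, 0.1971]
tool_rot: [2.212, 0.022, -2.217]
contact_force: [0.5, -0.2, -0.1]
opening: 0.0857
[ 0.5134 -0.405   0.1971] 0.08574287811987483
-1 0.012147204707653014 [-0.0107 -0.0502  0.0121] [ 0.012  -0.0434  0.0183]
1 0.01154636401695372 [-0.0122  0.0408  0.0115] [0.0105 0.0482 0.0184]
(1181, array([ 0.5156, -0.4109,  0.0936]), 'enc', array([ 0.5152, -0.4108]), 0.0284, 'hull', array([ 0.5154, -0.4107,  0.0278]))
(1210, array([ 0.5317, -0.4094,  0.0113]), 'enc', array([ 0.5155, -0.4105]), 0.0394, 'hull', array([ 0.5204, -0.4102,  0.0354]))
```

View pics/wrist13.png

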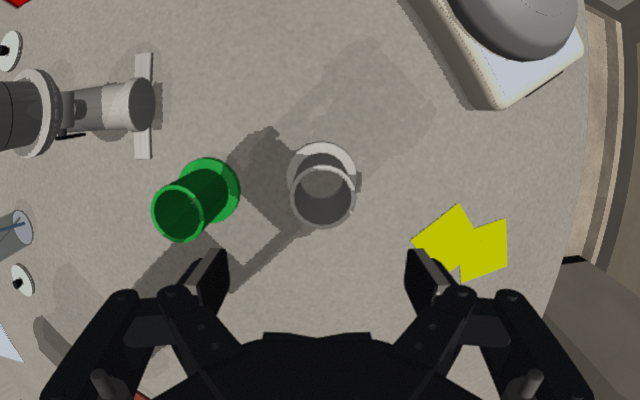

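```bash
python3 -m crank '[[[0,0,-0.03,0],[0,0,-0.06,0],[0,0,-0.08,0],[0,0,-0.08,0],[0,0,-0.08,0]]]';python3 -m crank '[[[0,0,0,0],[0,0,0,0]]]';python3 -c "
from h import *
snap('wrist',14)
z=load('wrist',14);W=cloud(z,True);t=z['tcp'];print(t)
print(edgecirc(W,0,(.515,-.4104),.034,.088,.1))"
```

```text
t: 17.63
tool_pos: [0.5135, -0.4038, 0.1197]
tool_rot: [2.212, 0.021, -2.213]
contact_force: [-0.2, -1.2, -0.1]
opening: 0.085
t: 17.8
tool_pos: [0.515, -0.4059, 0.1229]
tool_rot: [2.215, 0.016, -2.206]
contact_force: [-0.0, 0.8, -0.7]
opening: 0.0854
[ 0.51497883 -0.40590079  0.12286512]
(2279, array([ 0.5155, -0.4107,  0.0934]), 'enc', array([ 0.5153, -0.4109]), 0.0282, 'hull', array([ 0.5152, -0.4108,  0.0278]))
```

View pics/wrist14.png

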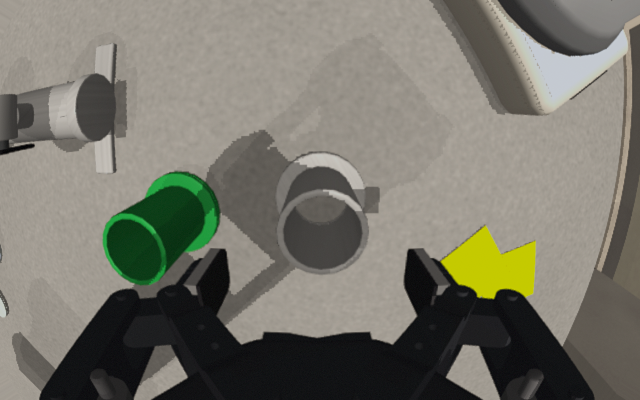

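```bash
python3 -m crank '[[[0,0,0,0],[0,0,0,0],[0,0,0,0]]]'
```

```text
t: 18.1
tool_pos: [0.5138, -0.4053, 0.1202]
tool_rot: [2.213, 0.018, -2.211]
contact_force: [0.5, -0.8, -0.1]
opening: 0.0855
```

```bash
python3 -m crank '[[[0.001,-0.004,-0.005,0],[0.001,-0.004,-0.03,0],[0.001,-0.004,-0.055,0],[0.001,-0.004,-0.07,0],[0.001,-0.004,-0.07,0]]]';python3 -m crank '[[[0,0,0,0],[0,0,0,0],[0,0,0,0]]]';python3 -m crank '[[[0,0,0,0],[0,0,0,0],[0,0,0,0],[0,0,0,0],[0,0,0,0]]]' 0.5 60;python3 -m crank '[[[0,0,0,0],[0,0,0,0],[0,0,0,0]]]'
```

```text
t: 18.52
tool_pos: [0.512, -0.4067, 0.044]
tool_rot: [2.209, 0.026, -2.223]
contact_force: [-0.6, -0.0, -0.8]
opening: 0.085
t: 18.77
tool_pos: [0.5156, -0.4101, 0.0515]
tool_rot: [2.214, 0.017, -2.209]
contact_force: [0.0, 0.9, 0.1]
opening: 0.0854
t: 19.18
tool_pos: [0.5154, -0.4098, 0.051]
tool_rot: [2.214, 0.017, -2.21]
contact_force: [-0.1, -1.0, 4.8]
opening: 0.0549
t: 19.43
tool_pos: [0.5154, -0.4098, 0.051]
tool_rot: [2.214, 0.017, -2.21]
contact_force: [0.9, -0.6, 5.6]
opening: 0.0543
```

```bash
python3 -m crank '[[[0,0,0.01,0],[0,0,0.04,0],[0,0,0.08,0],[-0.01,0,0.115,0],[-0.025,0.01,0.15,0]]]';python3 -m crank '[[[-0.015,0.025,0.025,0],[-0.03,0.055,0.045,0],[-0.04,0.09,0.05,0],[-0.045,0.13,0.05,0],[-0.045,0.17,0.05,0]]]'; python3 -m crank '[[[0,0.041,0,0],[0,0.082,0,0],[0,0.123,0,0],[0,0.164,0,0],[0,0.205,0,0]]]';python3 -m crank '[[[0.01,0.04,0,0],[0.02,0.08,0,0],[0.03,0.115,0,0],[0.045,0.15,0,0],[0.065,0.17,0,0]]]';python3 -m crank '[[[0,0,0,0],[0,0,0,0],[0,0,0,0]]]';python3 - <<'E'
from h import *
snap('wrist',15)
z=load('wrist',15);W=cloud(z,True);t=z['tcp'];print(t)
print('top',edgecirc(W,0,t-[0,.0012,0],.034,t[2]+.038,t[2]+.05))
print('ring',edgecirc(W,0,(.6125,.1446),.04,.144,.155))
E
```

```text
t: 19.85
tool_pos: [0.4892, -0.3993, 0.2001]
tool_rot: [2.212, 0.02, -2.214]
contact_force: [-0.2, -0.5, -1.8]
opening: 0.0546
t: 20.27
tool_pos: [0.443, -0.2275, 0.2493]
tool_rot: [2.213, 0.018, -2.215]
contact_force: [1.4, 1.1, -2.5]
opening: 0.0546
t: 20.68
tool_pos: [0.4432, -0.022, 0.2484]
tool_rot: [2.211, 0.019, -2.215]
contact_force: [1.3, -0.6, -3.1]
opening: 0.0548
t: 21.1
tool_pos: [0.5081, 0.1495, 0.2484]
tool_rot: [2.208, 0.024, -2.214]
contact_force: [1.1, -0.6, -2.1]
opening: 0.0549
t: 21.35
tool_pos: [0.5087, 0.1457, 0.2483]
tool_rot: [2.209, 0.019, -2.215]
contact_force: [0.4, -0.4, -2.8]
opening: 0.0546
[0.50870712 0.14570318 0.24832903]
top (4460, array([0.5198, 0.1447, 0.2907]), 'enc', array([0.5158, 0.1447]), 0.0324, 'hull', array([0.5106, 0.144 , 0.0288]))
ring (4125, array([0.6123, 0.1443, 0.1468]), 'enc', array([0.6124, 0.1447]), 0.0312, 'hull', array([0.6124, 0.1446, 0.0307]))
```

View pics/wrist15.png

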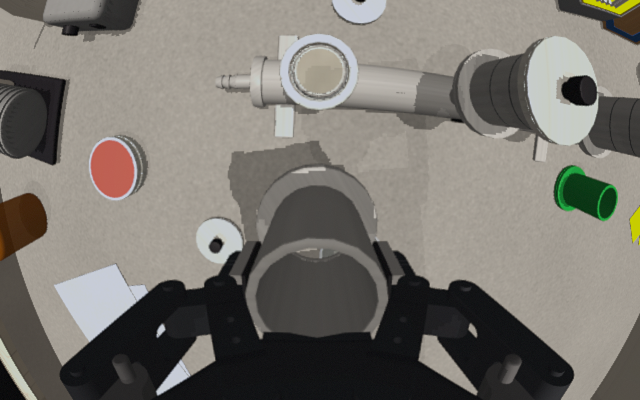

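```bash
python3 - <<'E'
from h import *
from scipy.optimize import least_squares
z=load('wrist',15);W=cloud(z,True);t=z['tcp']
w=sel(W,t,.05,t[2]-.06,t[2]-.03);print('flange z',np.percentile(w[:,2]-t[2],[2,20,50,80,98]))
f=w[w[:,2]<t[2]-.035];a=np.arctan2(f[:,1]-t[1]+.0012,f[:,0]-t[0]);r=np.hypot(f[:,1]-t[1]+.0012,f[:,0]-t[0])
for lo in np.arange(-1.4,1.4,.28):
    k=(a>=lo)&(a<lo+.28)
    if k.sum()>5: print(round(lo,2),k.sum(),r[k].max().round(4),r[k].min().round(4))
u=sel(W,t,.036,t[2]+.0405,t[2]+.048);print(len(u),u[:,2].max()-t[2])
A=np.c_[u[:,:2]-t[:2],np.ones(len(u))];print(np.linalg.lstsq(A,u[:,2]-t[2],rcond=None)[0])
a=np.arctan2(u[:,1]-t[1]+.0012,u[:,0]-t[0]);r=np.hypot(u[:,1]-t[1]+.0012,u[:,0]-t[0])
for lo in np.arange(-3.08,3.1,.44):
    k=(a>=lo)&(a<lo+.44)
    if k.sum()>5: print(round(lo,2),k.sum(),r[k].max().round(4),r[k].min().round(4))
E
```

```text
flange z [-0.04707084 -0.0403951  -0.03964421 -0.0388063  -0.03097598]
-1.4 230 0.0387 0.0275
-1.12 261 0.0389 0.0273
-0.84 290 0.0388 0.0269
-0.56 330 0.039 0.0269
-0.28 343 0.039 0.0271
0.0 339 0.0387 0.0268
0.28 333 0.0389 0.0268
0.56 307 0.0387 0.027
0.84 264 0.0388 0.0273
1.12 227 0.0385 0.0276
3742 0.04799860884623658
[0.00416468 0.00105711 0.04289639]
-2.64 22 0.0241 0.0223
-2.2 252 0.0276 0.0222
-1.76 337 0.0312 0.0229
-1.32 435 0.0349 0.0231
-0.88 367 0.0281 0.0234
-0.44 435 0.0283 0.0233
-0.0 433 0.0284 0.0234
0.44 376 0.0283 0.0235
0.88 450 0.037 0.023
1.32 351 0.0316 0.023
1.76 251 0.0272 0.0228
2.2 33 0.0256 0.0225
```

The funnel is upright and centred on the jaws.

```bash
python3 -m crank '[[[0.035,0,0,0],[0.07,0,0,0],[0.095,0,0,0],[0.104,0,-0.01,0],[0.104,0,-0.025,0]]]';python3 -m crank '[[[0,0,0,0],[0,0,0,0],[0,0,0,0]]]';python3 - <<'E'
from h import *
snap('wrist',16)
z=load('wrist',16);W=cloud(z,True);t=z['tcp'];print(t)
for n in ('scene','side'): snap(n,16)
q=np.hstack([load('scene',16)['p'][120:300,270:450],load('side',16)['p'][140:320,200:380]])
cv2.imwrite('pics/c16.png',cv2.resize(q[:,:,::-1],None,fx=2.2,fy=2.2))
E
```

```text
t: 21.82
tool_pos: [0.616, 0.1444, 0.226]
tool_rot: [2.219, 0.017, -2.209]
contact_force: [-0.6, 0.1, -2.1]
opening: 0.0546
t: 22.07
tool_pos: [0.6125, 0.1456, 0.2243]
tool_rot: [2.212, 0.019, -2.214]
contact_force: [-0.5, -1.1, -2.3]
opening: 0.0544
[0.61254911 0.14562518 0.22429313]
```

View pics/c16.png

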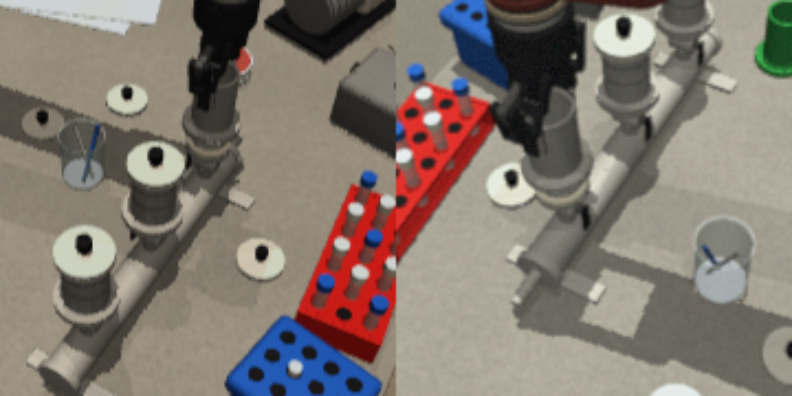

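Both views show the funnel poised over the ring. I'll lower it 0.031 in stages.

```bash
python3 -m crank '[[[0,0,-0.008,0],[0,0,-0.016,0],[0,0,-0.02,0],[0,0,-0.023,0],[0,0,-0.023,0]]]';python3 -m crank '[[[0,0,-0.002,0],[0,0,-0.004,0],[0,0,-0.006,0],[0,0,-0.006,0],[0,0,-0.006,0]]]';python3 -m crank '[[[0,0,-0.001,0],[0,0,-0.0015,0],[0,0,-0.0015,0],[0,0,-0.0015,0]]]'
```

```text
t: 22.63
tool_pos: [0.6128, 0.1459, 0.1996]
tool_rot: [2.21, 0.019, -2.215]
contact_force: [0.4, -0.1, -2.5]
opening: 0.0549
t: 23.05
tool_pos: [0.6136, 0.146, 0.1953]
tool_rot: [2.213, 0.019, -2.213]
contact_force: [-0.9, 0.0, -2.7]
opening: 0.0543
t: 23.38
tool_pos: [0.6136, 0.146, 0.1939]
tool_rot: [2.213, 0.019, -2.213]
contact_force: [-0.4, -0.3, -1.7]
opening: 0.0546
```

```bash
python3 -m crank '[[[-0.001,0,-0.0005,0],[-0.001,0,-0.001,0],[-0.001,0,-0.001,0],[-0.001,0,-0.001,0]]]';python3 -m crank '[[[0,0,-0.0005,0],[0,0,-0.001,0],[0,0,-0.001,0],[0,0,-0.001,0]]]'
```

```text
t: 23.72
tool_pos: [0.6126, 0.146, 0.193]
tool_rot: [2.213, 0.019, -2.212]
contact_force: [-0.7, 0.6, -2.2]
opening: 0.0548
t: 24.05
tool_pos: [0.6129, 0.1461, 0.193]
tool_rot: [2.214, 0.019, -2.212]
contact_force: [-3.5, 0.2, 4.8]
opening: 0.0546
```

Contact came at TCP 0.193, as predicted. Releasing now.

```bash
python3 -m crank '[[[0,0,0,0],[0,0,0,0],[0,0,0,0],[0,0,0,0],[0,0,0,0]]]' 0.85; python3 -m crank '[[[0,0,0.03,0],[0,0,0.065,0],[0,0,0.1,0],[-0.03,0,0.11,0],[-0.07,0,0.11,0]]]'; python3 -m crank '[[[-0.02,0,0,0],[-0.02,0,0,0],[-0.02,0,0,0]]]'; python3 - <<'E'
from h import *
snap('wrist',17);snap('scene',17);snap('side',17)
z=load('wrist',17);W=cloud(z,True);t=z['tcp'];print(t)
c=(.6126,.1446)
print('mouth',edgecirc(W,0,c,.045,.230,.245))
u=sel(W,c,.031,.232,.245);A=np.c_[u[:,:2]-c,np.ones(len(u))];print(np.linalg.lstsq(A,u[:,2],rcond=None)[0],np.percentile(u[:,2],[50,90,98]))
w=sel(W,c,.045,.145,.16);print('flange top',np.percentile(w[:,2],[10,50,90]),edgecirc(W,0,c,.045,.145,.16))
q=np.hstack([load('scene',17)['p'][120:300,270:450],load('side',17)['p'][140:320,200:380]])
cv2.imwrite('pics/c17.png',cv2.resize(q[:,:,::-1],None,fx=2.2,fy=2.2))
E
```

```text
t: 24.47
tool_pos: [0.6126, 0.146, 0.1917]
tool_rot: [2.213, 0.019, -2.213]
contact_force: [0.5, 0.1, -0.1]
opening: 0.0724
t: 24.88
tool_pos: [0.5452, 0.1459, 0.3069]
tool_rot: [2.223, 0.019, -2.204]
contact_force: [-0.2, -0.5, 0.7]
opening: 0.0724
t: 25.13
tool_pos: [0.5222, 0.1461, 0.3024]
tool_rot: [2.214, 0.02, -2.211]
contact_force: [0.1, -0.4, -0.0]
opening: 0.0723
[0.52220136 0.14608945 0.30236496]
mouth (1723, array([0.6137, 0.1448, 0.2357]), 'enc', array([0.6129, 0.1446]), 0.0283, 'hull', array([0.6129, 0.1449, 0.0277]))
[-4.68307864e-03 -6.40543510e-05  2.35954163e-01] [0.23605397 0.23706319 0.23764381]
flange top [0.14581512 0.14720394 0.15387293] (2367, array([0.6054, 0.1453, 0.1492]), 'enc', array([0.6123, 0.145 ]), 0.0389, 'hull', array([0.6046, 0.1454, 0.0337]))
```

View pics/c17.png

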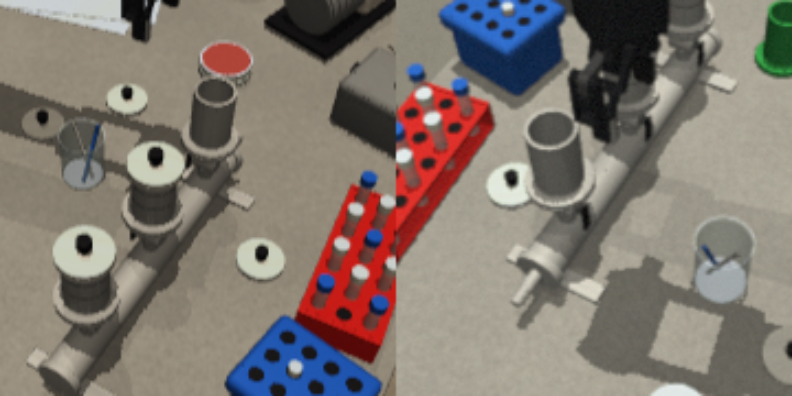

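View pics/wrist17.png

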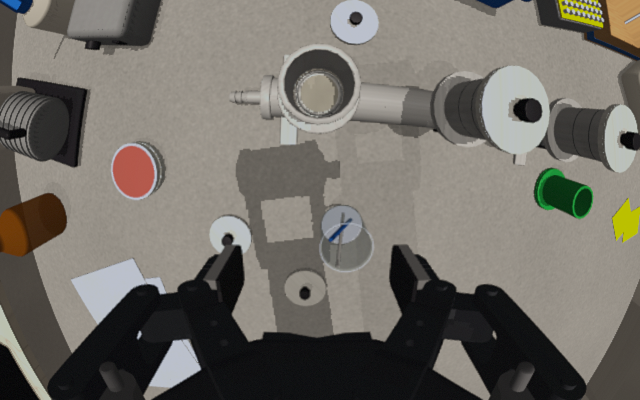

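The funnel is seated level, its mouth at 236–237 mm with centre (0.6129, 0.1447). Now the leftmost lid, near (0.41, 0.28).

```bash
python3 -m crank '[[[-0.025,0.03,0,0],[-0.05,0.06,-0.01,0],[-0.075,0.09,-0.03,0],[-0.1,0.12,-0.05,0],[-0.113,0.135,-0.08,0]]]' 0.45 40; python3 -m crank '[[[0,0,-0.03,0],[0,0,-0.06,0],[0,0,-0.08,0],[0,0,-0.08,0],[0,0,-0.08,0]]]';python3 -m crank '[[[0,0,0,0],[0,0,0,0]]]';python3 - <<'E'
from h import *
snap('wrist',18)
z=load('wrist',18);W=cloud(z,True);t=z['tcp'];print(t,z['op'])
print('lid',edgecirc(W,0,(.411,.279),.045,.0065,.013))
print('knob',edgecirc(W,0,(.411,.279),.025,.024,.034))
E
```

```text
t: 25.7
tool_pos: [0.41, 0.2838, 0.224]
tool_rot: [2.219, 0.024, -2.208]
contact_force: [1.0, -0.2, 0.9]
opening: 0.0383
t: 26.12
tool_pos: [0.4094, 0.2807, 0.1407]
tool_rot: [2.209, 0.018, -2.215]
contact_force: [0.1, -0.4, 0.8]
opening: 0.0386
t: 26.28
tool_pos: [0.4113, 0.2816, 0.1443]
tool_rot: [2.218, 0.021, -2.21]
contact_force: [-0.1, -1.2, 0.4]
opening: 0.0385
[0.41133084 0.28159608 0.14428695] 0.038526410182926484
lid (3728, array([0.4092, 0.2785, 0.0093]), 'enc', array([0.4077, 0.2786]), 0.0349, 'hull', array([0.4077, 0.2785, 0.0341]))
knob (328, array([0.4085, 0.2784, 0.029 ]), 'enc', array([0.408 , 0.2786]), 0.0093, 'hull', array([0.408 , 0.2785, 0.0088]))
```

View pics/wrist18.png

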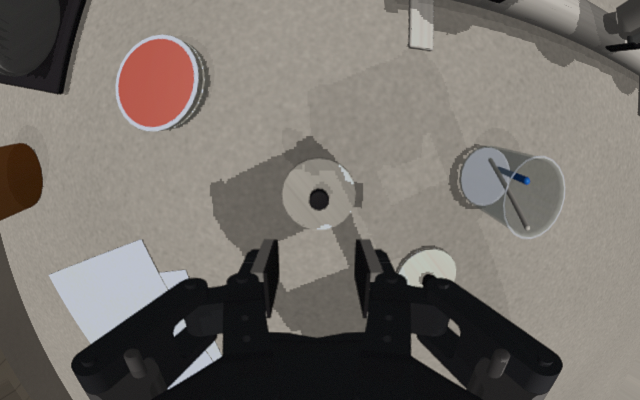

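```bash
python3 -m crank '[[[-0.002,-0.0015,-0.03,0],[-0.002,-0.0015,-0.06,0],[-0.002,-0.0015,-0.085,0],[-0.002,-0.0015,-0.09,0],[-0.002,-0.0015,-0.09,0]]]';python3 -m crank '[[[0,0,0,0],[0,0,0,0],[0,0,0,0]]]';python3 tips.py 19;python3 - <<'E'
from h import *
z=load('wrist',19);W=cloud(z,True)
print('lid',edgecirc(W,0,(.411,.279),.045,.0065,.013))
print('knob',edgecirc(W,0,(.411,.279),.025,.024,.034))
E
```

```text
t: 26.75
tool_pos: [0.4069, 0.279, 0.051]
tool_rot: [2.209, 0.018, -2.215]
contact_force: [-0.4, -0.2, -0.0]
opening: 0.0385
t: 27.0
tool_pos: [0.4093, 0.2803, 0.0543]
tool_rot: [2.218, 0.021, -2.209]
contact_force: [-0.5, 0.4, -0.5]
opening: 0.0387
[0.4093 0.2803 0.0543] 0.03868037828623639
-1 -0.00014433687427406472 [-0.0108 -0.0268 -0.0001] [ 0.0113 -0.0201  0.0067]
1 0.0008258880769381194 [-0.0119  0.0174  0.0008] [0.0105 0.024  0.007 ]
lid (7096, array([0.4108, 0.2788, 0.0093]), 'enc', array([0.4075, 0.2785]), 0.0349, 'hull', array([0.4077, 0.2787, 0.0343]))
knob (715, array([0.4089, 0.2786, 0.0289]), 'enc', array([0.4079, 0.2786]), 0.0092, 'hull', array([0.408 , 0.2787, 0.0089]))
```

```bash
python3 -m crank '[[[0,0,-0.015,0],[0,0,-0.028,0],[0,0,-0.036,0],[0,0,-0.039,0],[0,0,-0.039,0]]]';python3 -m crank '[[[0,0,0,0],[0,0,0,0]]]'
```

```text
t: 27.47
tool_pos: [0.4073, 0.2793, 0.0126]
tool_rot: [2.211, 0.019, -2.213]
contact_force: [-0.0, 0.2, -0.2]
opening: 0.0383
t: 27.63
tool_pos: [0.4083, 0.2798, 0.0138]
tool_rot: [2.215, 0.02, -2.211]
contact_force: [-0.3, 0.3, 0.2]
opening: 0.0382
```

```bash
python3 -m crank '[[[0,0,0,0],[0,0,0,0],[0,0,0,0],[0,0,0,0],[0,0,0,0]]]' 0.12 40;python3 -m crank '[[[0,0,0,0],[0,0,0,0],[0,0,0.003,0],[0,0,0.01,0],[0,0,0.01,0]]]';python3 -m crank '[[[0,0,0,0],[0,0,0,0]]]';python3 - <<'E'
from h import *
snap('wrist',20)
z=load('wrist',20);W=cloud(z,True);t=z['tcp'];print(t)
print('lid',edgecirc(W,0,(.408,.2785),.045,.014,.0225))
u=sel(W,(.408,.2785),.034,.0155,.022);A=np.c_[u[:,:2]-[.408,.2785],np.ones(len(u))];print(np.linalg.lstsq(A,u[:,2],rcond=None)[0])
E
```

```text
t: 28.05
tool_pos: [0.4082, 0.2798, 0.0138]
tool_rot: [2.214, 0.02, -2.212]
contact_force: [-1.0, 0.7, 5.8]
opening: 0.0162
t: 28.47
tool_pos: [0.408, 0.2797, 0.0238]
tool_rot: [2.214, 0.02, -2.212]
contact_force: [1.3, -0.3, -1.3]
opening: 0.0159
t: 28.63
tool_pos: [0.4074, 0.2794, 0.0228]
tool_rot: [2.212, 0.019, -2.213]
contact_force: [-0.8, 0.5, -0.4]
opening: 0.0159
[0.40742651 0.27940938 0.0227761 ]
lid (7326, array([0.4179, 0.2783, 0.0183]), 'enc', array([0.4071, 0.2783]), 0.0348, 'hull', array([0.4071, 0.2781, 0.0343]))
[-0.00370241 -0.00187699  0.01833289]
```

View pics/wrist20.png

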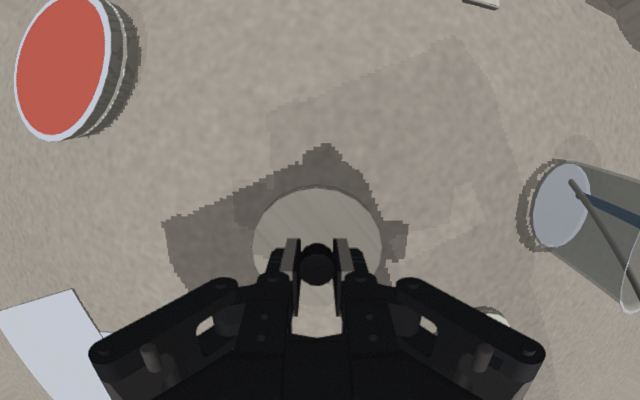

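The lid is held level, its centre 1.2 mm to −y of the TCP as usual. I'll carry it over.

```bash
python3 -m crank '[[[0,0,0.04,0],[0,0,0.08,0],[0,0,0.12,0],[0,0,0.16,0],[0,0,0.2,0]]]';python3 -m crank '[[[0,0,0.035,0],[0.01,-0.005,0.06,0],[0.03,-0.02,0.075,0],[0.06,-0.035,0.08,0],[0.09,-0.055,0.08,0]]]';python3 -m crank '[[[0.03,-0.02,0,0],[0.06,-0.04,0,0],[0.09,-0.065,0,0],[0.11,-0.078,0,0],[0.115,-0.0785,0,0]]]';python3 -m crank '[[[0,0,0,0],[0,0,0,0],[0,0,0,0]]]';python3 - <<'E'
from h import *
snap('wrist',21)
z=load('wrist',21);W=cloud(z,True);t=z['tcp'];print(t)
print('lid',edgecirc(W,0,t,.045,t[2]-.010,t[2]))
E
```

```text
t: 29.1
tool_pos: [0.407, 0.2792, 0.2244]
tool_rot: [2.212, 0.019, -2.213]
contact_force: [0.8, -0.0, -0.9]
opening: 0.0159
t: 29.52
tool_pos: [0.4991, 0.2248, 0.3057]
tool_rot: [2.218, 0.024, -2.207]
contact_force: [-0.1, -0.5, 0.0]
opening: 0.0161
t: 29.93
tool_pos: [0.6149, 0.1428, 0.3014]
tool_rot: [2.213, 0.013, -2.215]
contact_force: [-0.7, 0.1, -1.0]
opening: 0.0161
t: 30.18
tool_pos: [0.6117, 0.1469, 0.3028]
tool_rot: [2.211, 0.021, -2.213]
contact_force: [-0.1, -0.7, -1.3]
opening: 0.0161
[0.6117384  0.14689245 0.30277375]
lid (7399, array([0.6224, 0.1458, 0.2982]), 'enc', array([0.6113, 0.1459]), 0.0349, 'hull', array([0.6115, 0.1457, 0.0343]))
```

View pics/wrist21.png

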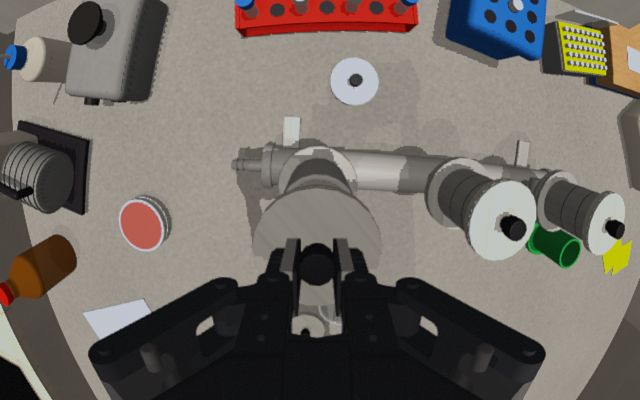

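```bash
python3 -m crank '[[[0.001,-0.0005,-0.015,0],[0.001,-0.0005,-0.03,0],[0.001,-0.0005,-0.04,0],[0.001,-0.0005,-0.044,0],[0.001,-0.0005,-0.044,0]]]';python3 -m crank '[[[0,0,0,0],[0,0,0,0],[0,0,0,0]]]'
```

```text
t: 30.65
tool_pos: [0.6122, 0.1455, 0.2557]
tool_rot: [2.207, 0.019, -2.218]
contact_force: [-0.1, 0.1, -1.0]
opening: 0.0156
t: 30.9
tool_pos: [0.6141, 0.1455, 0.26]
tool_rot: [2.215, 0.019, -2.211]
contact_force: [0.8, -0.3, -1.2]
opening: 0.0161
```

```bash
python3 -m crank '[[[0,0,-0.003,0],[0,0,-0.007,0],[0,0,-0.01,0],[0,0,-0.011,0],[0,0,-0.011,0]]]';python3 -m crank '[[[0,0,0,0],[0,0,0,0]]]'
```

```text
t: 31.32
tool_pos: [0.6133, 0.1454, 0.2471]
tool_rot: [2.211, 0.019, -2.214]
contact_force: [0.1, 0.7, -0.9]
opening: 0.0158
t: 31.48
tool_pos: [0.6137, 0.1455, 0.248]
tool_rot: [2.213, 0.019, -2.212]
contact_force: [0.5, 0.4, 0.1]
opening: 0.016
```

```bash
python3 -m crank '[[[0,0,-0.001,0],[0,0,-0.002,0],[0,0,-0.0025,0],[0,0,-0.0025,0]]]';python3 -m crank '[[[0,0,-0.0005,0],[0,0,-0.001,0],[0,0,-0.001,0],[0,0,-0.001,0]]]'
```

```text
t: 31.82
tool_pos: [0.6135, 0.1455, 0.2452]
tool_rot: [2.212, 0.019, -2.213]
contact_force: [-0.7, 0.4, -0.7]
opening: 0.0156
t: 32.15
tool_pos: [0.6137, 0.1455, 0.2448]
tool_rot: [2.213, 0.019, -2.212]
contact_force: [-0.9, -0.2, 1.7]
opening: 0.016
```

```bash
python3 -m crank '[[[0,0,-0.0005,0],[0,0,-0.0005,0],[0,0,-0.0005,0]]]'; python3 -m crank '[[[0,0,0,0],[0,0,0,0],[0,0,0,0],[0,0,0,0],[0,0,0,0]]]' 0.45; python3 -m crank '[[[0,0,0.02,0],[0,0,0.05,0],[0,0,0.08,0],[-0.03,0,0.1,0],[-0.07,0,0.11,0]]]'; python3 -m crank '[[[-0.04,0,0,0],[-0.05,0,0,0],[-0.05,0,0,0],[-0.05,0,0,0]]]'; python3 - <<'E'
from h import *
snap('wrist',22);snap('scene',22);snap('side',22)
z=load('wrist',22);W=cloud(z,True);t=z['tcp'];print(t)
c=(.613,.1445)
print('lid',edgecirc(W,0,c,.045,.235,.247));print('knob',edgecirc(W,0,c,.02,.253,.27))
u=sel(W,c,.033,.236,.247);A=np.c_[u[:,:2]-c,np.ones(len(u))];print(np.linalg.lstsq(A,u[:,2],rcond=None)[0])
print('b',edgecirc(W,0,(.607,-.0056),.045,.236,.25))
for n in ('scene','side'):
  V=cloud(load(n,22));V0=cloud(load(n,0))
  for m,c,z0,z1 in (('new',(.613,.1445),.235,.247),('b',(.607,-.0056),.235,.25),('c',(.6025,-.154),.235,.25),('petri',(.517,.4285),.025,.04),('beaker',(.435,.11),.07,.105)):
    a=edgecirc(V,0,c,.06,z0,z1);b=edgecirc(V0,0,c,.06,z0,z1);print(n,m,a and (a[3],a[1]),b and (b[3],b[1]))
q=np.hstack([load('scene',22)['p'][120:300,270:450],load('side',22)['p'][140:320,200:380]])
cv2.imwrite('pics/c22.png',cv2.resize(q[:,:,::-1],None,fx=2.2,fy=2.2))
E
```

```text
t: 32.4
tool_pos: [0.6138, 0.1455, 0.2448]
tool_rot: [2.214, 0.019, -2.212]
contact_force: [-0.7, 0.5, 4.5]
opening: 0.0163
t: 32.82
tool_pos: [0.6135, 0.1455, 0.2435]
tool_rot: [2.212, 0.019, -2.213]
contact_force: [0.1, 0.4, -0.3]
opening: 0.0384
t: 33.23
tool_pos: [0.5451, 0.1453, 0.3568]
tool_rot: [2.218, 0.019, -2.209]
contact_force: [-0.8, 0.9, 1.0]
opening: 0.0381
t: 33.57
tool_pos: [0.4938, 0.1455, 0.354]
tool_rot: [2.214, 0.02, -2.211]
contact_force: [-0.2, 0.1, 0.3]
opening: 0.0383
[0.49375294 0.14552219 0.35399234]
lid (4736, array([0.6122, 0.1443, 0.2403]), 'enc', array([0.6131, 0.1443]), 0.0347, 'hull', array([0.6131, 0.1443, 0.0342]))
knob (435, array([0.6124, 0.1442, 0.2599]), 'enc', array([0.6131, 0.1442]), 0.0093, 'hull', array([0.6129, 0.1442, 0.0089]))
[-4.26121426e-04 -2.12323825e-04  2.40364412e-01]
b (3320, array([ 0.6065, -0.0021,  0.2404]), 'enc', array([ 0.6075, -0.0055]), 0.0351, 'hull', array([ 0.6073, -0.0055,  0.0344]))
scene new (array([0.6178, 0.1436]), array([0.6183, 0.1396, 0.2395])) None
scene b (array([ 0.6112, -0.0059]), array([ 0.613 , -0.0094,  0
[... 374 characters left out ...]
]), array([0.433 , 0.1071, 0.081 ])) (array([0.4335, 0.1056]), array([0.4332, 0.1081, 0.0811]))
side new (array([0.6118, 0.1454]), array([0.6094, 0.1488, 0.2408])) None
side b (array([ 6.084e-01, -6.000e-04]), array([ 0.628 , -0.0014,  0.2408])) (array([ 0.6056, -0.0049]), array([0.6032, 0.    , 0.241 ]))
side c (array([ 0.5809, -0.1609]), array([ 0.5748, -0.1608,  0.2405])) (array([ 0.5994, -0.1541]), array([ 0.5973, -0.1484,  0.2411]))
side petri (array([0.5149, 0.4288]), array([0.5135, 0.4305, 0.0309])) (array([0.5147, 0.4289]), array([0.5136, 0.4304, 0.031 ]))
side beaker (array([0.4285, 0.1067]), array([0.4288, 0.105 , 0.0828])) (array([0.4277, 0.1062]), array([0.4287, 0.1051, 0.083 ]))
```

View pics/c22.png

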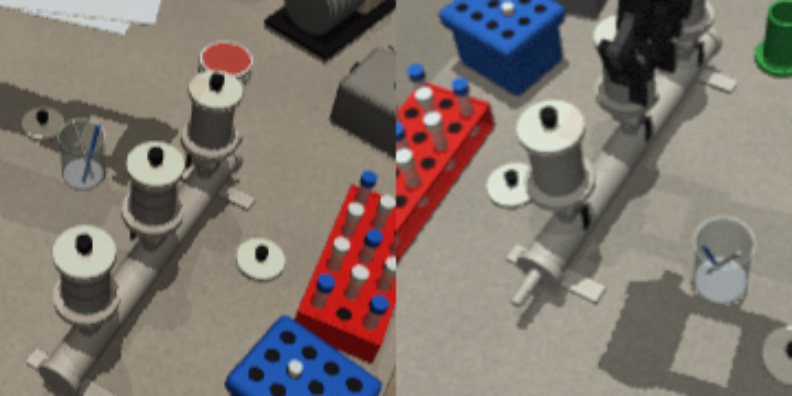

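View pics/scene22.png

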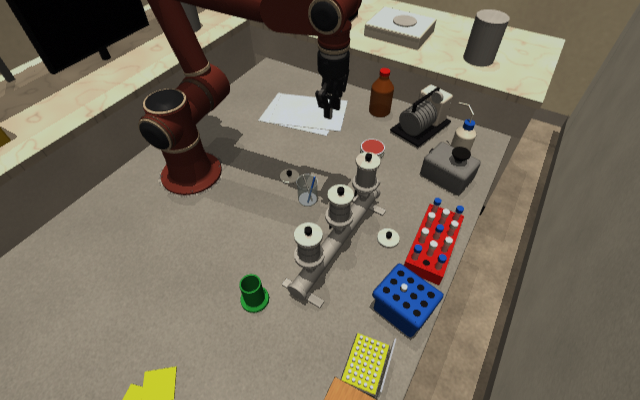

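All four parts are home. The new lid's top face is at 240.4 mm, the same as the fitted neighbour, and it is level. The arm is clear, so I'm handing in.

```bash
python3 -c "
from station import *
print(finish_job(), get_obs()['t'])"
```

```text
the job is handed in; nothing more can be done
the job is handed in; nothing more can be done
```

I assembled the empty place in the order asked: frit, ring, steel funnel, then the leftmost lid. Each part was lowered until it touched at about its expected height, then released, and the job was handed in at about 34 s.

**Last checks (wrist camera):**

| Part | Measured | Expected |
|---|---|---|
| Frit top, flat | 146.7 mm | 147 mm |
| Ring top, flat | 147.2 mm | 148 mm |
| Funnel mouth, level | 236–237 mm | 237 mm |
| Lid top face, level | 240.4 mm | 241 mm |

- **Fit:** The lid's top face is at the same measured height as the lid on the fitted funnel next to it. Funnel and lid are centred on the head to within about 1 mm.
- **Left alone:** The beaker, the Petri stack and both fitted funnels showed no movement beyond about 2 mm of measuring noise, and no hits showed in the force readings.

**Readings that disagreed:**
- **Camera offset:** The scene and side cameras differ by about 6–7 mm in x, so I relied on the wrist camera.
- **Blocked views:** At the end the arm partly blocked the side view of both fitted funnels. The new lid's knob partly hid the Petri stack in the scene view. I checked each from the other camera instead.
- **Gripper opening:** It read 1.5–3 mm less than each part's width while gripping, but every part lifted level and held.

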